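Park the screen-repair tools in their foam blocks

TASK

Put the four screen-repair things away: set the short screwdriver, the flat green pry tool, the blade box and the glue bottle each into the foam block whose cut-out has its outline, so that each lies or stands right down on the floor of its cut-out. The screwdriver's blade goes toward the narrow end of its cut-out, and the glue bottle must stay upright all the while.

Things in the scene. Friction and masses are not known exactly. Their poses are not given: they have to be found in the camera images.
- screwdriver: Short screwdriver, loose, lying: black handle with yellow butt, 96 mm long (another, longer and thinner, has no block here). Origin at mid-length and mid-width of its underside; +y points to the blade tip. Handle 15 mm wide, 14 high, y = -42 to +17 mm; round 4 mm shaft, centre 7 mm up, on to y = +48. Grip the handle across x near y = -12 mm. 40 g.
- handle_mid (a point): Point inside the screwdriver's handle, on its long axis, where to grip it: at y = -12 mm, 7 mm above the underside.
- pry_tool: Flat green plastic pry tool, lying loose: 90 mm long (along its y), 12 mm wide (x), 6 mm thick, chisel ends; origin at its centre, on its underside. Grip it across x at the middle. Either way round and the given side up. About 15 g.
- blade_box: Plain off-white flat box of spare blades, lying loose: 30 (x) x 60 (y) x 12 mm high, origin at the centre of its underside. Grip it across x (30 mm) at the middle. About 30 g.
- glue_bottle: Slim white glue bottle with an orange nozzle cap, standing upright and loose: body 30 mm in diameter to 80 mm up, 105 mm high with the nozzle; origin at the centre of its underside, z up. Grip the body, for example 60 mm up, and carry it clear of the instruments behind the work, which are up to 160 mm high. About 50 g.
- driver_block: Black foam block, grey cut-out floor, fixed, 62 (x) x 126 (y) x 16 mm high, y = -60 to +66. Stepped cut-out along y: 25 mm wide from y = -46 to +22 (handle), then a 12 mm slot to y = +52 (shaft). Origin on the table under where the driver's origin belongs. Floor 4 mm up, mouth bevelled 4 mm. A finger channel, open at both sides, crosses it at floor level, y = -31 to +7.
- pry_block: Black foam block with grey cut-out floor, fixed, 62 (x) x 126 (y) x 16 mm high, with a slim straight cut-out 21 x 99 mm along y for the pry tool. Origin on the table at the block's centre. Floor of the cut-out 9 mm above the table. Mouth bevelled 4 mm. A finger channel 36 mm wide crosses its middle, open at both sides, floor 4 mm above the table.
- blade_block: Black foam block with grey cut-out floor, fixed, 62 (x) x 96 (y) x 16 mm high, with a rectangular cut-out 39 x 69 mm (long along y) for the blade box. Origin on the table at the block's centre. Floor of the cut-out 4 mm above the table. Mouth bevelled 4 mm. A finger channel 36 mm wide crosses its middle, open at both sides, floor 4 mm above the table.
- bottle_block: Square black foam block, fixed, 72 x 72 x 30 mm high, with one round hole 38 mm wide for the glue bottle in its middle, floor 4 mm above the table, mouth bevelled 4 mm. Origin on the table at the block's centre.

How it is judged:
By the outcome, as a careful person would: the job done as asked, in the order asked, and still so for the second after the job is handed in, with the robot touching nothing.
It also fails if it takes over 112 s, if anything falls off the work surface, if the arm or the gripper's body presses on something with over 40 N, if the wrist force passes 120 N, or if a joint passes its speed limit or range.

ROBOT

A 7-joint arm with a two-finger parallel gripper is mounted at the origin on a cart in front of the work surface, level with it; the furniture and walls round the work are solid. World frame = base frame: x ahead of the robot, y to its left, z up, the work surface at z = 0. Lengths are in m, angles in rad, forces in N, time in s.
With the tool pointing down it reaches from about 0.4 to 0.875 m from the base axis. Payload 19.3 kg.
Tool frame: the origin (TCP) lies at the very end of the fingers, on their centre line; the grasp point (between the pads) lies 19 mm behind it; z points along the fingers, y is the direction in which the jaws open and shut (so a half turn about z gives the same grasp; the last joint's range is limited). The gripper opens to 85 mm and grips with 20 to 120 N. Pads are 22 mm wide; open, the fingers measure 114 mm over their backs; the gripper's body (76 mm by 85 mm) begins 54 mm behind the grasp point. The pads swing forward as they close: fully open they stand 13 mm farther back than shut.
Start: joints at [1.158, 0.521, -0.036, 1.599, 0.021, 1.021, -0.113], TCP at [0.21, -0.589, 0.231] pointing down, gripper open.
Joint ranges: [-2.91, 2.91], [-0.3, 2.13], [-1.5, 1.42], [0.17, 2.43], [-1.26, 4.41], [0.16, 1.93], [-2.52, 2.52]. Speed limits (rad/s): [1.89, 1.89, 2.39, 2.39, 3.01, 3.01, 3.01].

INTERFACE

Orientations are given as [roll, pitch, yaw] about the fixed x, y, z axes, in that order (R = Rz(yaw) Ry(pitch) Rx(roll)).
In Python, from workcell import bot gives the robot as it stands. The module is installed in compiled form; this text tells all that it offers.
- The arm moves only by the shell command python3 -m inch 'ROWS' [FORCE]. ROWS is JSON, a list of rows, each an object of numbers: "dx", "dy", "dz": the shift along the tool's x, y, z in mm; "rx", "ry", "rz": the turn, a rotation vector about the tool's x, y, z in rad; "hand": the closure, from -1 (fully open) to 1 (shut), so that 0 is half open. In form: [{"dx": .., "dy": .., "dz": .., "rx": .., "ry": .., "rz": .., "hand": ..}, ...]. A call has 1 to 10 rows; each row shifts and turns the commanded pose from where the row before left it, along the tool's axes as they then stand; what a row does not reach is not made up. A row lasts 1/10 s, in which the tool goes at most 50 mm and 8.59 degrees, less where a joint would pass 70% of its speed; a pose out of reach is approached as far as the arm can. A call with a gripper value outside its range is refused whole. The fingers move at their own pace and stop on an object; FORCE is the grip in N (left out, the last holds). Time passes only in rows, so rows that do not move let the fingers close. It gives the time, the measured TCP pose, the force and the opening at its end, in the units of the state.
- bot.observe(): the state, without advancing time (a new reading comes with each control period).
- bot.grab_frame(name): name is "side" or "top" or "wrist"; returns (picture, depth): 420x560x3 uint8, red, green, blue; 420x560 float32, m along the optical axis (not along the pixel's ray), 0 where there is no reading.
- bot.get_calibration(name): a dict with "vertical_fov" (degrees; the focal length in pixels is half the picture's height over the tangent of half this angle, whatever the lens; pixels are square), "cx", "cy" (the principal point, pixels), "origin" and "orientation" of the camera in the world. Camera axes: x right, y down, z forward; pixel columns grow to the right and rows downward; lengths in m; the calibration is good to about 2 mm. A picture is of the moment at which its call begins: read the wrist's pose just before it. get_calibration takes no time and is no camera call; for the wrist camera it gives the pose at the moment of the call.
- bot.job_done(): hands the job in, once; it reports no verdict.
Trained networks look in the newest picture that a camera, given by its name, has taken for a name from the list of things; names that differ only in an ending like _2 or _b are one class to them, and where a whole thing is asked for, a point or a joint stands for the part that bears it (a point fixed in the world has none). Each returns a list of dicts, best first, with "score" (0 to 1); they miss things now and then, are a little off and sometimes report something else, mostly with a low value. They report only what shows in the picture. A call takes as long as a camera call.
- bot.trace(camera, target): "region" (420x560 bool, what is visible of it) and "box" ([left, top, right, bottom] in pixels, round what is visible of it).
- bot.tip_of(camera, target): "centre" ([row, column] in pixels: a listed point, or the origin of a listed thing).
The state is a dict: "clock": time; "qpos": joint angles; "qd": joint speeds; "joint_efforts": joint torques, N m; "position": TCP position; "tool_rot": TCP orientation; "force": force on the tool from outside, world axes, zero at the start; "moment": the same for the moment, N m; "grip_width": finger opening in m.
Only numpy, scipy, OpenCV 4.12 (cv2) and the standard library are available. Lean on these libraries where they do the work, as an engineer would, in place of code of your own. Each camera call takes 0.05 s, during which the arm holds its last target.

## Working session

There is one attempt and no reset: what is moved stays moved. The work goes in short steps, Python scripts to look and compute and a shell command to move; the robot and the scene stay as the last step left them, time stands still between calls to the robot, and variables do not carry over. Pictures are saved under pics/ and viewed, and the job is handed in when it is done.

```bash
mkdir -p pics; ls; python3 - <<'E'
from workcell import bot
import cv2
s=bot.observe()
print({k:(v if not hasattr(v,'tolist') else v.tolist()) for k,v in s.items()})
for n in ["side","top","wrist"]:
    p,d=bot.grab_frame(n)
    cv2.imwrite(f"pics/{n}0.png",p[:,:,::-1]); print(n,bot.get_calibration(n))
E
```

```text
pics
{'clock': 0.0, 'qpos': [1.157820376686872, 0.5219847997204974, -0.036342471049759024, 1.6000014730255818, 0.021203479023482328, 1.0210747991754752, -0.1127988860088985], 'qd': [0.00033921869497942727, 0.0012692207848439526, -0.0017240429106418142, -0.0006802053062305786, 0.0010956636107776591, 0.0005643923126809426, 7.472913881806541e-05], 'joint_efforts': [0.0001434352770957048, -92.71009683609009, 1.9795668125152588, -36.99360251426697, 0.017795192543417215, 0.008213249675463885, -8.358571903954726e-05], 'position': [0.20992804985848687, -0.5883426396522496, 0.23074609786977385], 'tool_rot': [-3.1405117179254534, 7.19088411633706e-05, 0.34278189767840495], 'force': [-0.16221565959238177, -1.24722767623532, -0.20549825659543522], 'moment': [0.05874855426528285, -0.009613597273373726, 0.029542327226811167], 'grip_width': 0.08544186416650004}
side {'vertical_fov': 55.47965065676499, 'cx': 282.7269904120388, 'cy': 203.94911502562366, 'origin': array([ 0.36786774, -1.00267135,  0.41009647]), 'orientation': array([-1.94666932,  0.00693509, -0.18180401])}
top {'vertical_fov': 56.125567908027996, 'cx': 281.3576395447053, 'cy': 205.1493555135922, 'origin': array([ 0.3585423 , -0.04907771,  0.92047595]), 'orientation': array([-2.91706196,  0.00400972, -1.6216459 ])}
wrist {'vertical_fov': 68.25761908386016, 'cx': 284.6645040276184, 'cy': 215.65929618905756, 'origin': array([ 0.27748126, -0.56480434,  0.37230298]), 'orientation': array([ 2.86101127e+00,  4.76382250e-04, -1.22667050e+00])}
```

View pics/top0.png

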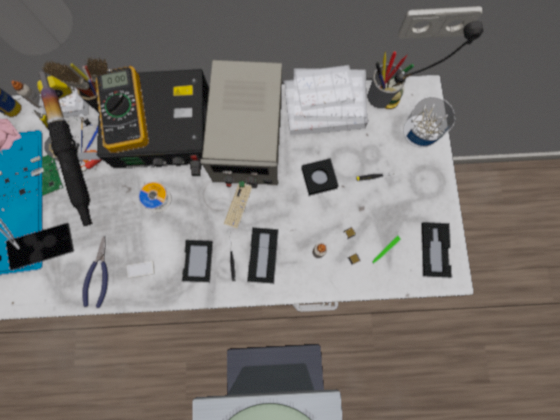

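View pics/side0.png

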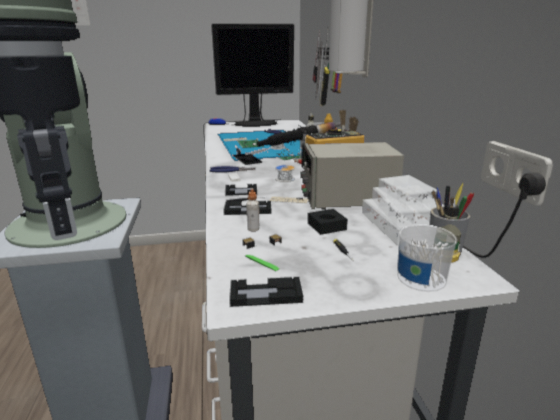

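View pics/wrist0.png

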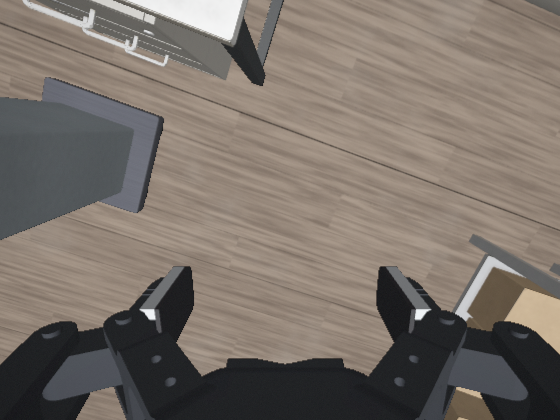

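```bash
cat > h.py <<'E'
import numpy as np, cv2
from scipy.spatial.transform import Rotation as R
from workcell import bot
def cam(n):
    c=bot.get_calibration(n); f=210/np.tan(np.radians(c['vertical_fov']/2))
    M=R.from_euler('xyz',c['orientation']).as_matrix()
    return f,c['cx'],c['cy'],np.array(c['origin']),M
def plane(c,u,v,z):
    f,cx,cy,o,M=c; r=M@np.stack([(np.asarray(u,float)-cx)/f,(np.asarray(v,float)-cy)/f,np.ones(np.shape(u))])
    t=(z-o[2])/r[2]; return (o[:,None]+r.reshape(3,-1)*np.reshape(t,-1)).T
def depthp(c,u,v,d):
    f,cx,cy,o,M=c; return (o[:,None]+M@np.stack([(u-cx)/f*d,(v-cy)/f*d,d])).T
def proj(c,P):
    f,cx,cy,o,M=c; q=(np.atleast_2d(P)-o)@M; return np.c_[q[:,0]/q[:,2]*f+cx,q[:,1]/q[:,2]*f+cy]
def rect(pts):
    (c,(w,h),a)=cv2.minAreaRect((np.asarray(pts)[:,:2]*1000).astype(np.float32))
    if w<h: w,h,a=h,w,a+90
    return np.round(np.array(c),1),round(w,1),round(h,1),round(((a+90)%180)-90,1)  # long axis angle from +x
E
python3 - <<'E'
from h import *
p,d=bot.grab_frame("top")
for n in ["screwdriver","pry_tool","blade_box","glue_bottle","driver_block","pry_block","blade_block","bottle_block"]:
    c=cam("top")
    for r in bot.trace("top",n)[:3]:
        m=r['region']; v,u=np.nonzero(m); dd=d[m]; ok=dd>0
        P=depthp(c,u[ok],v[ok],dd[ok])
        print(n,round(r['score'],2),r['box'],m.sum(),'z pct',np.round(np.percentile(P[:,2],[5,50,95])*1000,0),rect(P))
cv2.imwrite("pics/topz.png",cv2.resize(p[140:300,100:470,::-1],None,fx=2.15,fy=2.15,interpolation=cv2.INTER_CUBIC))
E
```

```text
screwdriver 0.67 [356.6, 172.4, 384.7, 179.7] 146 z pct [ 1. 12. 16.] (array([ 627.6, -273.9]), 68.0, 17.6, -83.3)
pry_tool 0.69 [372.0, 234.6, 403.7, 262.6] 199 z pct [0. 4. 7.] (array([ 448.7, -294.4]), 88.9, 13.3, -49.5)
blade_box 0.62 [124.9, 262.3, 155.7, 277.7] 336 z pct [ 9. 11. 14.] (array([431.9, 274.8]), 61.0, 28.3, -84.4)
blade_box 0.39 [357.7, 175.4, 382.9, 180.4] 132 z pct [ 8. 12. 16.] (array([ 627.4, -270.6]), 61.2, 17.3, -85.8)
blade_box 0.38 [183.8, 242.1, 211.4, 283.4] 1183 z pct [ 2.  6. 17.] (array([445.6, 146.3]), 96.1, 67.3, -5.2)
glue_bottle 0.65 [307.6, 244.9, 326.2, 257.7] 155 z pct [ 37.  76. 103.] (array([ 448.9, -133.5]), 25.3, 24.1, 65.3)
driver_block 0.65 [420.8, 225.5, 450.8, 277.7] 1579 z pct [ 2. 12. 18.] (array([ 443. , -408.7]), 125.9, 67.5, -4.9)
pry_block 0.55 [247.4, 227.2, 281.8, 281.8] 1520 z pct [ 2. 12. 18.] (array([450.8,  -6. ]), 130.4, 65.6, -8.3)
pry_block 0.2 [374.9, 235.1, 404.2, 262.2] 224 z pct [-1.  4.  7.] (array([ 450.4, -294.3]), 86.9, 15.9, -50.8)
blade_block 0.6 [182.8, 241.6, 211.1, 285.8] 1179 z pct [ 2.  6. 17.] (array([445.7, 146.3]), 95.9, 67.5, -4.9)
bottle_block 0.74 [303.7, 161.0, 338.8, 198.7] 1054 z pct [ 3. 29. 32.] (array([ 634.7, -153.8]), 85.3, 81.8, 11.3)
bottle_block 0.67 [357.6, 175.0, 382.2, 180.8] 119 z pct [ 8. 12. 16.] (array([ 624.7, -270.8]), 61.1, 12.4, -86.6)
```

View pics/topz.png

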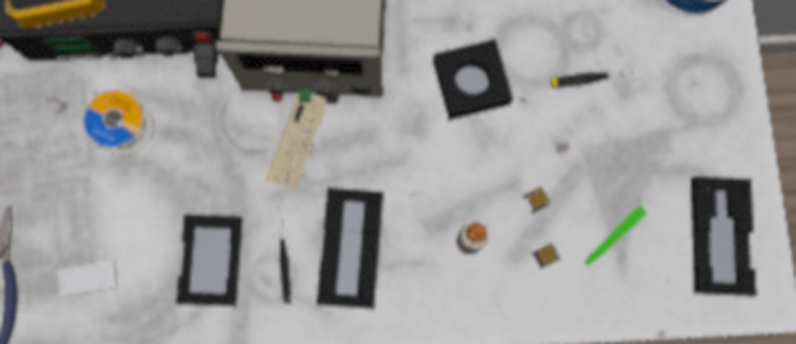

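```bash
cat >> h.py <<'E'
def plan(x,y,z,yawdeg,n=None,tilt=True):
    """prints identical body rows: x,y,z in mm, yaw deg (tool down)"""
    s=bot.observe(); p=np.array(s['position'])*1000; Rm=R.from_euler('xyz',s['tool_rot'])
    yaw0=s['tool_rot'][2]; 
    dpsi=np.radians(yawdeg)-yaw0; dpsi=(dpsi+np.pi)%(2*np.pi)-np.pi
    D=np.array([x,y])-p[:2]; dz=p[2]-z
    if n is None: n=max(int(np.ceil(np.linalg.norm([*D,dz])/40)),int(np.ceil(abs(dpsi)/0.14)),1)
    S=np.zeros((2,2))
    for k in range(n):
        a=yaw0+k*dpsi/n; S+=np.array([[np.cos(a),np.sin(a)],[np.sin(a),-np.cos(a)]])
    d=np.linalg.solve(S,D)
    print(f"clock {s['clock']:.2f} at {p.round(1)} yaw {np.degrees(yaw0):.1f} rollpitch {np.degrees([s['tool_rot'][0],s['tool_rot'][1]]).round(2)} w {s['grip_width']*1000:.1f} -> {n} rows dx {d[0]:.1f} dy {d[1]:.1f} dz {dz/n:.1f} rz {-dpsi/n:.4f}  (total rz {-dpsi:.3f}) q7 {s['qpos'][6]:.2f}")
E
python3 - <<'E'
from h import *
plan(626,-271,150,94)
plan(626,-271,150,94,20)
E
```

```text
clock 0.60 at [ 210.1 -588.6  231.3] yaw 19.6 rollpitch [-180.   -0.] w 85.5 -> 14 rows dx 38.4 dy 11.6 dz 5.8 rz -0.0927  (total rz -1.298) q7 -0.11
clock 0.60 at [ 210.1 -588.6  231.3] yaw 19.6 rollpitch [-180.   -0.] w 85.5 -> 20 rows dx 26.8 dy 8.5 dz 4.1 rz -0.0649  (total rz -1.298) q7 -0.11
```

```bash
python3 -m inch '[{"dx":38.4,"dy":11.6,"dz":5.8,"rz":-0.0927,"hand":-1},{"dx":38.4,"dy":11.6,"dz":5.8,"rz":-0.0927,"hand":-1},{"dx":38.4,"dy":11.6,"dz":5.8,"rz":-0.0927,"hand":-1},{"dx":38.4,"dy":11.6,"dz":5.8,"rz":-0.0927,"hand":-1},{"dx":38.4,"dy":11.6,"dz":5.8,"rz":-0.0927,"hand":-1},{"dx":38.4,"dy":11.6,"dz":5.8,"rz":-0.0927,"hand":-1},{"dx":38.4,"dy":11.6,"dz":5.8,"rz":-0.0927,"hand":-1},{"dx":38.4,"dy":11.6,"dz":5.8,"rz":-0.0927,"hand":-1}]' 40; python3 - <<'E'
from h import *
plan(626,-271,150,94)
E
```

```text
clock 0.60 at [ 210.1 -588.6  231.3] yaw 19.6 rollpitch [-180.   -0.] w 85.5 -> 14 rows dx 38.4 dy 11.6 dz 5.8 rz -0.0927  (total rz -1.298) q7 -0.11schema error: expected keys dx, dy, dz, rx, ry, rz, hand
```

```bash
python3 -m inch '[{"dx":38,"dy":12,"dz":6,"rx":0,"ry":0,"rz":-0.093,"hand":-1},{"dx":38,"dy":12,"dz":6,"rx":0,"ry":0,"rz":-0.093,"hand":-1},{"dx":38,"dy":12,"dz":6,"rx":0,"ry":0,"rz":-0.093,"hand":-1},{"dx":38,"dy":12,"dz":6,"rx":0,"ry":0,"rz":-0.093,"hand":-1},{"dx":38,"dy":12,"dz":6,"rx":0,"ry":0,"rz":-0.093,"hand":-1},{"dx":38,"dy":12,"dz":6,"rx":0,"ry":0,"rz":-0.093,"hand":-1},{"dx":38,"dy":12,"dz":6,"rx":0,"ry":0,"rz":-0.093,"hand":-1},{"dx":38,"dy":12,"dz":6,"rx":0,"ry":0,"rz":-0.093,"hand":-1}]' 40; python3 - <<'E'
from h import *
plan(626,-271,150,94)
E
```

```text
clock: 1.4
position: [0.5027, -0.4774, 0.1829]
tool_rot: [3.142, 0.0, 1.09]
force: [0.2, -0.9, -0.2]
grip_width: 0.0852
clock 1.40 at [ 502.7 -477.4  182.9] yaw 62.5 rollpitch [180.   0.] w 85.2 -> 7 rows dx 33.3 dy 10.1 dz 4.7 rz -0.0786  (total rz -0.550) q7 0.06
```

```bash
python3 -m inch '[{"dx":33.3,"dy":10.1,"dz":4.7,"rx":0,"ry":0,"rz":-0.0786,"hand":-1},{"dx":33.3,"dy":10.1,"dz":4.7,"rx":0,"ry":0,"rz":-0.0786,"hand":-1},{"dx":33.3,"dy":10.1,"dz":4.7,"rx":0,"ry":0,"rz":-0.0786,"hand":-1},{"dx":33.3,"dy":10.1,"dz":4.7,"rx":0,"ry":0,"rz":-0.0786,"hand":-1},{"dx":33.3,"dy":10.1,"dz":4.7,"rx":0,"ry":0,"rz":-0.0786,"hand":-1},{"dx":33.3,"dy":10.1,"dz":4.7,"rx":0,"ry":0,"rz":-0.0786,"hand":-1},{"dx":33.3,"dy":10.1,"dz":4.7,"rx":0,"ry":0,"rz":-0.0786,"hand":-1}]'; cat >> h.py <<'E'
def look(name,targets,z=None,fn=None,best=1):
    c=cam(name); p,d=bot.grab_frame(name)
    if fn: cv2.imwrite(fn,p[:,:,::-1])
    for t in targets:
        for r in bot.trace(name,t)[:best]:
            m=r['region']; v,u=np.nonzero(m); P=depthp(c,u,v,d[m])[d[m]>0]
            print(t,round(r['score'],2),np.round(r['box']),m.sum(),'zpct',np.round(np.percentile(P[:,2],[5,50,95])*1000,1),'rect',rect(P), 'plane',rect(plane(c,u,v,z)) if z is not None else '')
    return c,p,d
E
python3 - <<'E'
from h import *
plan(626,-271,150,94)
c,p,d=look("wrist",["screwdriver"],0.012,"pics/w1.png",2)
for t in ["screwdriver","handle_mid"]:
    for r in bot.tip_of("wrist",t)[:2]:
        v,u=r['centre']; print(t,r['score'],r['centre'],plane(c,[u],[v],0.007 if t=='handle_mid' else 0)*1000)
E
```

```text
clock: 2.1
position: [0.6263, -0.2709, 0.1501]
tool_rot: [3.141, 0.0, 1.64]
force: [0.3, -0.7, -0.2]
grip_width: 0.0855
clock 2.10 at [ 626.3 -270.9  150.1] yaw 94.0 rollpitch [179.99   0.  ] w 85.5 -> 1 rows dx -0.1 dy -0.3 dz 0.1 rz -0.0005  (total rz -0.001) q7 0.17
screwdriver 0.84 [276. 167. 296. 263.] 1042 zpct [ 6.4 10.6 12.9] rect (array([ 630. , -283.4]), 92.7, 15.5, -85.5) plane (array([ 629.8, -282.4]), 92.0, 15.0, -85.5)
screwdriver 0.56 [215.2, 285.3] [[ 629.24864013 -284.04529566    0.        ]]
screwdriver 0.3 [314.0, 104.3] [[ 442.50210032 -408.3399516     0.        ]]
handle_mid 0.79 [205.3, 285.6] [[ 628.68095632 -272.29854346    7.        ]]
```

View pics/w1.png

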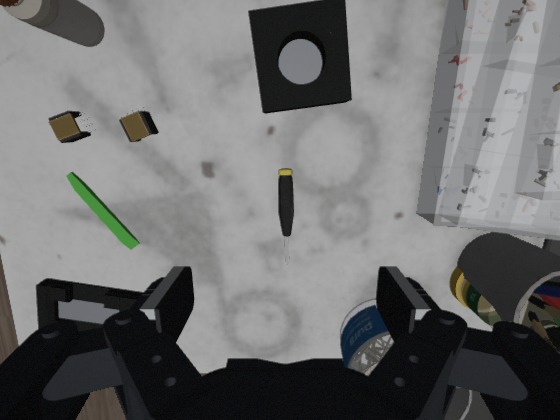

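```bash
python3 -m inch '[{"dx":-0.8,"dy":2.4,"dz":30,"rx":0,"ry":0,"rz":-0.01,"hand":-0.1},{"dx":0,"dy":0,"dz":40,"rx":0,"ry":0,"rz":0,"hand":-0.1},{"dx":0,"dy":0,"dz":40,"rx":0,"ry":0,"rz":0,"hand":-0.1},{"dx":0,"dy":0,"dz":25,"rx":0,"ry":0,"rz":0,"hand":-0.1},{"dx":0,"dy":0,"dz":5,"rx":0,"ry":0,"rz":0,"hand":-0.1},{"dx":0,"dy":0,"dz":0,"rx":0,"ry":0,"rz":0,"hand":-0.1}]'; python3 - <<'E'
from h import *
plan(628.7,-271.8,3,94.5)
c,p,d=look("wrist",["screwdriver"],0.012,"pics/w2.png",1)
E
```

```text
clock: 2.9
position: [0.6278, -0.2737, 0.0104]
tool_rot: [-3.141, 0.0, 1.646]
force: [1.3, 0.8, 0.5]
grip_width: 0.0468
clock 2.90 at [ 627.8 -273.7   10.4] yaw 94.3 rollpitch [-1.7996e+02  1.0000e-02] w 46.8 -> 1 rows dx 1.8 dy 1.1 dz 7.4 rz -0.0038  (total rz -0.004) q7 0.12
screwdriver 0.68 [270. 199. 302. 364.] 3300 zpct [ 6.9 10.9 12.9] rect (array([ 630.4, -286.3]), 98.7, 14.1, -83.7) plane (array([ 629.7, -281. ]), 90.9, 13.5, -84.5)
```

View pics/w2.png

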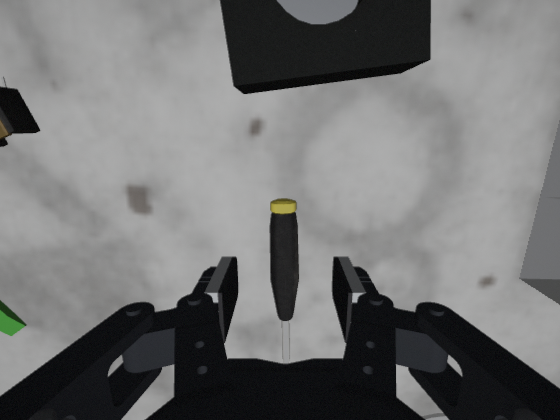

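```bash
python3 -m inch '[{"dx":1.5,"dy":1.2,"dz":7,"rx":0,"ry":0,"rz":0,"hand":-0.1},{"dx":0,"dy":0,"dz":0,"rx":0,"ry":0,"rz":0,"hand":1},{"dx":0,"dy":0,"dz":0,"rx":0,"ry":0,"rz":0,"hand":1},{"dx":0,"dy":0,"dz":0,"rx":0,"ry":0,"rz":0,"hand":1},{"dx":0,"dy":0,"dz":0,"rx":0,"ry":0,"rz":0,"hand":1},{"dx":0,"dy":0,"dz":0,"rx":0,"ry":0,"rz":0,"hand":1},{"dx":0,"dy":0,"dz":0,"rx":0,"ry":0,"rz":0,"hand":1}]' 40; python3 - <<'E'
from h import *
plan(628.7,-271.8,3,94.5)
E
```

```text
clock: 3.7
position: [0.6294, -0.2713, 0.0038]
tool_rot: [3.141, 0.0, 1.647]
force: [-1.3, 1.4, 5.7]
grip_width: 0.0125
clock 3.70 at [ 629.4 -271.3    3.8] yaw 94.4 rollpitch [1.7997e+02 1.0000e-02] w 12.5 -> 1 rows dx -0.5 dy -0.8 dz 0.8 rz -0.0024  (total rz -0.002) q7 0.12
```

```bash
python3 -m inch '[{"dx":0,"dy":0,"dz":-15,"rx":0,"ry":0,"rz":0,"hand":1},{"dx":0,"dy":0,"dz":-40,"rx":0,"ry":0,"rz":0,"hand":1},{"dx":0,"dy":0,"dz":-40,"rx":0,"ry":0,"rz":0,"hand":1},{"dx":0,"dy":0,"dz":-20,"rx":0,"ry":0,"rz":0,"hand":1}]' 40; python3 - <<'E'
from h import *
c,p,d=look("wrist",["screwdriver","driver_block"],None,"pics/w3.png",1)
plan(428,-407.4,120,175)
E
```

```text
clock: 4.1
position: [0.6304, -0.2716, 0.1229]
tool_rot: [3.138, 0.002, 1.647]
force: [-0.5, 0.3, -0.3]
grip_width: 0.0124
screwdriver 0.75 [270. 208. 300. 363.] 3248 zpct [126.5 130.2 132.1] rect (array([ 634.9, -279.9]), 86.0, 17.9, -84.1) plane 
driver_block 0.74 [  5. 292. 153. 359.] 6862 zpct [ 1.6  6.8 15.5] rect (array([ 483. , -364.1]), 281.9, 84.9, 28.8) plane 
clock 4.25 at [ 629.9 -271.6  120.6] yaw 94.4 rollpitch [1.7985e+02 8.0000e-02] w 12.4 -> 11 rows dx 3.0 dy -23.9 dz 0.1 rz -0.1280  (total rz -1.408) q7 0.16
```

View pics/w3.png

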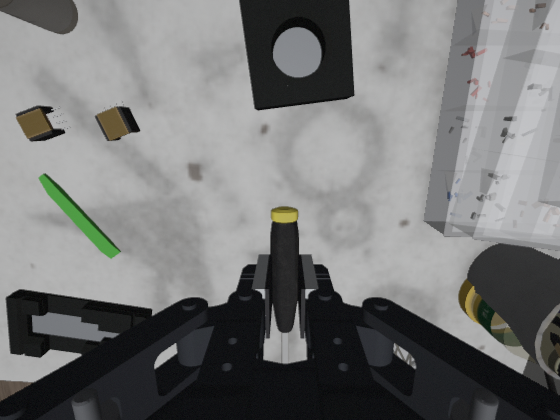

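```bash
python3 -m inch '[{"dx":3,"dy":-24,"dz":0,"rx":0,"ry":0,"rz":-0.128,"hand":1},{"dx":3,"dy":-24,"dz":0,"rx":0,"ry":0,"rz":-0.128,"hand":1},{"dx":3,"dy":-24,"dz":0,"rx":0,"ry":0,"rz":-0.128,"hand":1},{"dx":3,"dy":-24,"dz":0,"rx":0,"ry":0,"rz":-0.128,"hand":1},{"dx":3,"dy":-24,"dz":0,"rx":0,"ry":0,"rz":-0.128,"hand":1},{"dx":3,"dy":-24,"dz":0,"rx":0,"ry":0,"rz":-0.128,"hand":1},{"dx":3,"dy":-24,"dz":0,"rx":0,"ry":0,"rz":-0.128,"hand":1},{"dx":3,"dy":-24,"dz":0,"rx":0,"ry":0,"rz":-0.128,"hand":1},{"dx":3,"dy":-24,"dz":0,"rx":0,"ry":0,"rz":-0.128,"hand":1},{"dx":3,"dy":-24,"dz":0,"rx":0,"ry":0,"rz":-0.128,"hand":1}]'; python3 - <<'E'
from h import *
c,p,d=look("wrist",["screwdriver","driver_block"],0.016,"pics/w4.png",1)
plan(428,-407.4,120,175)
E
```

```text
clock: 5.25
position: [0.4328, -0.3853, 0.1178]
tool_rot: [3.141, -0.001, 2.932]
force: [0.0, -0.9, -0.4]
grip_width: 0.0122
screwdriver 0.97 [270. 206. 299. 365.] 3266 zpct [121.1 125.  127. ] rect (array([ 478.6, -398.5]), 161.2, 18.7, -12.8) plane (array([ 499.9, -400.1]), 152.0, 23.6, -12.6)
driver_block 0.79 [215. 155. 305. 287.] 6447 zpct [ 2.   4.6 15.6] rect (array([ 437.5, -406.6]), 111.8, 67.3, -5.6) plane (array([ 434.7, -404.3]), 108.4, 62.8, -5.7)
clock 5.40 at [ 432.6 -386.   117.5] yaw 167.6 rollpitch [ 1.7995e+02 -8.0000e-02] w 12.0 -> 1 rows dx -0.1 dy -21.9 dz -2.5 rz -0.1300  (total rz -0.130) q7 1.51
```

View pics/w4.png

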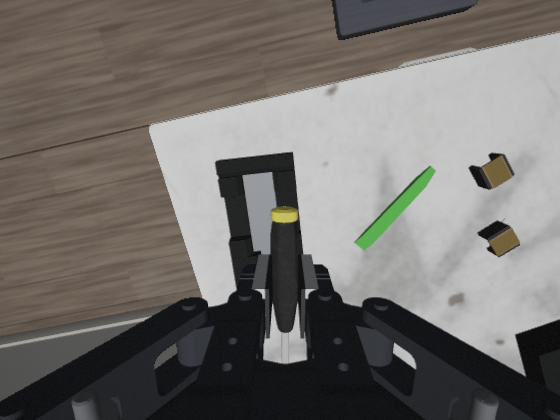

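```bash
cat >> h.py <<'E'
def blockpts(name,target,ztop,tol=0.003):
    c=cam(name); p,d=bot.grab_frame(name); r=bot.trace(name,target)[0]
    m=cv2.dilate(r['region'].astype(np.uint8),np.ones((3,3)))>0
    v,u=np.nonzero(m); P=depthp(c,u,v,d[m]); g=(d[m]>0)&(abs(P[:,2]-ztop)<tol)
    return P[g]*1000
E
python3 - <<'E'
from h import *
for n in ["wrist","top"]:
    P=blockpts(n,"driver_block",0.016)
    print(n,len(P),rect(P))
    for a in (-4.5,-5.,-5.5):
        a=np.radians(a); s=P[:,0]*np.cos(a)+P[:,1]*np.sin(a); t=-P[:,0]*np.sin(a)+P[:,1]*np.cos(a)
        e=np.array([s.min(),s.max(),t.min(),t.max()]); pc=np.percentile(s,[.5,99.5]).round(1),np.percentile(t,[.5,99.5]).round(1)
        print(np.degrees(a),e.round(1),pc)
E
```

```text
wrist 2518 (array([ 434298. , -404635.7]), 104163.7, 61902.8, -5.7)
-4.5 [ 412.2  516.2 -401.  -337.4] (array([412.5, 512.8]), array([-400.5, -337.9]))
-5.0 [ 415.6  519.7 -396.6 -333.7] (array([415.9, 516.2]), array([-396.1, -334.2]))
-5.5 [ 419.   523.1 -392.2 -330.1] (array([419.1, 519.6]), array([-391.7, -330.3]))
top 558 (array([ 443347. , -406445.8]), 126308.4, 61413.6, -5.1)
-4.5 [ 410.8  537.1 -400.7 -339.1] (array([410.9, 536.5]), array([-400.1, -339.7]))
-5.0 [ 413.9  540.3 -396.9 -335.4] (array([414.1, 539.5]), array([-396.3, -335.8]))
-5.5 [ 417.1  543.4 -393.1 -331. ] (array([417.3, 542.5]), array([-392.5, -331.7]))
```

```bash
cat >> h.py <<'E'
def tcpframe(P):
    s=bot.observe(); M=R.from_euler('xyz',s['tool_rot']).as_matrix()
    return (P-np.array(s['position']))@M*1000
E
python3 - <<'E'
from h import *
s=bot.observe(); c=cam("wrist"); p,d=bot.grab_frame("wrist"); r=bot.trace("wrist","screwdriver")[0]; m=r['region']
v,u=np.nonzero(m)
for h in (3.2,7):
    Q=tcpframe(plane(c,u,v,s['position'][2]+h/1000))
    print(h,'x',Q[:,0].min().round(1),Q[:,0].max().round(1))
    for a in range(-60,50,10):
        g=abs(Q[:,0]-a)<3
        if g.any(): print(a,np.round([Q[g,1].min(),Q[g,1].max()],1),end=' ')
    print()
for r in bot.tip_of("wrist","handle_mid")[:1]:
    print(r['score'],tcpframe(plane(c,[r['centre'][1]],[r['centre'][0]],s['position'][2]+.0032)))
plan(441.7-12.5*.9954,-405.5+12.5*.0958,100,174.5)
E
```

```text
3.2 x -52.6 33.8
-50 [-0.8  2.5] -40 [-0.7  2.4] -30 [-3.8  4.9] -20 [-5.3  6.4] -10 [-6.2  6.8] 0 [-5.6  6.7] 10 [-6.9  7. ] 20 [-6.4  6.9] 30 [-5.8  6.3] 
7 x -49.3 34.8
-50 [-0.7  2.4] -40 [-0.7  2.4] -30 [-3.2  4.3] -20 [-4.7  5.8] -10 [-6.   6.7] 0 [-5.5  6.6] 10 [-6.3  6.9] 20 [-6.2  6.8] 30 [-5.6  6.2] 
0.75 [[-3.18745467  1.5036839  -3.0188182 ]]
clock 5.75 at [ 434.6 -384.3  118.4] yaw 167.7 rollpitch [180.   0.] w 12.4 -> 1 rows dx 0.9 dy -20.6 dz 18.4 rz -0.1180  (total rz -0.118) q7 1.50
```

```bash
python3 - <<'E'
from h import *
c=cam("wrist"); p,d=bot.grab_frame("wrist"); print(c[3])
v,u=np.nonzero((d>0)&(d<.5)); P=depthp(c,u,v,d[v,u])*1000
a=np.radians(-5.5); s=P[:,0]*np.cos(a)+P[:,1]*np.sin(a)-478.5; t=-P[:,0]*np.sin(a)+P[:,1]*np.cos(a)+361.3
for lo in np.arange(-68,-8,2):
    g=(s>=lo)&(s<lo+2)&(abs(t)<5); 
    if g.any(): print(lo,g.sum(),np.percentile(P[g,2],[5,50,95]).round(1), end=' | ')
print()
for lo in np.arange(-36,36,2):
    g=(t>=lo)&(t<lo+2)&(abs(s+40)<5); 
    if g.any(): print(lo,g.sum(),np.percentile(P[g,2],[5,50,95]).round(1), end=' | ')
cv2.imwrite("pics/w5.png",cv2.resize(p[130:300,190:330,::-1],None,fx=3.5,fy=3.5))
E
```

```text
[ 0.36725399 -0.3692718   0.25985891]
-68 28 [-2.5 -1.4 -0.4] | -66 32 [-2.4 -1.2 -0.3] | -64 29 [-2.3 -1.2 -0.1] | -62 31 [-2.5 -1.4 -0.3] | -60 51 [-1.6 13.3 15.5] | -58 34 [14.1 15.  15.7] | -56 32 [13.5 15.1 15.8] | -54 34 [14.2 15.2 15.9] | -52 33 [13.8 14.7 15.8] | -50 26 [11.7 13.2 15.2] | -48 25 [ 8.5 10.2 11.7] | -46 20 [2.2 3.3 4.2] | -44 29 [2.3 2.9 3.9] | -42 28 [2.3 3.2 4. ] | -40 29 [2.5 2.9 4.1] | -38 26 [2.2 3.2 4.3] | -36 27 [2.1 3.  4.2] | -34 30 [2.  2.9 4.1] | -32 36 [  2.3   3.4 215.7] | -30 203 [  3.1 212.7 216. ] | -28 511 [ 92.9 196.7 206.7] | -26 40 [  1.7   3.3 202.9] | -24 257 [  3.  170.6 209.2] | -22 634 [157.4 203.7 208.5] | -20 113 [  2.6 168.1 199.6] | -18 475 [  4.1 160.3 172.2] | -16 66 [  2.6 171.3 172.9] | -14 43 [  2.1   3.6 172.7] | -12 29 [  2.    3.2 104.7] | -10 26 [2.1 3.  3.8] | 
-36 22 [-2.2 -0.8  0.1] | -34 1 [-2. -2. -2.] | -32 10 [14.  14.5 15.3] | -30 28 [13.5 14.8 16. ] | -28 30 [13.6 14.8 15.6] | -26 33 [13.8 14.6 15.8] | -24 31 [13.6 15.1 16. ] | -22 31 [14.2 14.9 15.5] | -20 28 [14.  14.8 15.8] | -18 35 [13.6 14.6 15.5] | -16 39 [10.7 12.7 15. ] | -14 50 [ 2.8  9.4 12.2] | -12 27 [2.2 3.2 3.9] | -10 30 [2.5 3.4 4.4] | -8 26 [2.  3.  3.9] | -6 32 [2.  3.1 4.1] | -4 27 [2.3 3.  4.1] | -2 27 [2.3 2.8 3.9] | 0 29 [2.5 3.2 4.6] | 2 27 [2.2 3.1 4.1] | 4 30 [2.2 3.  3.7] | 6 29 [1.8 3.4 4.3] | 8 29 [2.4 3.1 4.1] | 10 29 [2.2 3.  4.4] | 12 23 [ 2.5  9.4 10.9] | 14 26 [10.9 12.3 13.6] | 16 38 [ 13.6  14.7 121.6] | 18 95 [ 14.1 121.9 125.1] | 20 107 [ 14.  123.8 126.2] | 22 116 [ 14.2 124.9 126.9] | 24 115 [ 14.1 124.6 126.9] | 26 108 [ 14.2 124.1 126.2] | 28 91 [ 14.  122.1 124.9] | 30 33 [ -1.7  14.2 122.2] | 32 26 [-2.3 -1.5 -0.2] | 34 28 [-2.  -1.1 -0.3] |
```

View pics/w5.png

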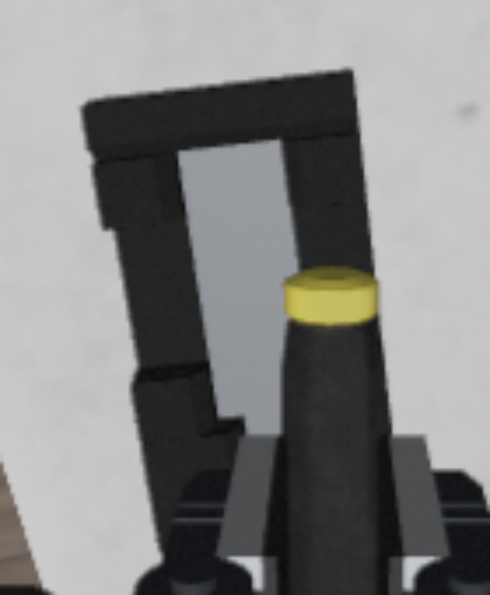

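```bash
python3 - <<'E'
from h import *
plan(429.7,-404.6,50,174.5,3)
E
```

```text
clock 5.80 at [ 434.5 -384.4  118.4] yaw 167.7 rollpitch [-180.    0.] w 12.5 -> 3 rows dx 0.4 dy -6.9 dz 22.8 rz -0.0393  (total rz -0.118) q7 1.50
```

```bash
python3 -m inch '[{"dx":0.4,"dy":-6.9,"dz":22.8,"rx":0,"ry":0,"rz":-0.039,"hand":1},{"dx":0.4,"dy":-6.9,"dz":22.8,"rx":0,"ry":0,"rz":-0.039,"hand":1},{"dx":0.4,"dy":-6.9,"dz":22.8,"rx":0,"ry":0,"rz":-0.039,"hand":1},{"dx":0,"dy":0,"dz":0,"rx":0,"ry":0,"rz":0,"hand":1}]'; python3 - <<'E'
from h import *
plan(429.7,-404.6,22,174.5,1)
for n in("wrist","side","top"):
    p,d=bot.grab_frame(n); cv2.imwrite(f"pics/{n}6.png",p[:,:,::-1])
cv2.imwrite("pics/s6z.png",cv2.resize(cv2.imread("pics/side6.png")[180:330,180:340],None,fx=4,fy=4))
E
```

```text
clock: 6.2
position: [0.4279, -0.4048, 0.0476]
tool_rot: [3.14, -0.003, 3.044]
force: [0.1, -0.0, -0.0]
grip_width: 0.0125
clock 6.20 at [ 427.9 -404.8   47.6] yaw 174.4 rollpitch [179.88  -0.18] w 12.5 -> 1 rows dx -1.7 dy 0.4 dz 25.6 rz -0.0017  (total rz -0.002) q7 1.58
```

View pics/wrist6.png

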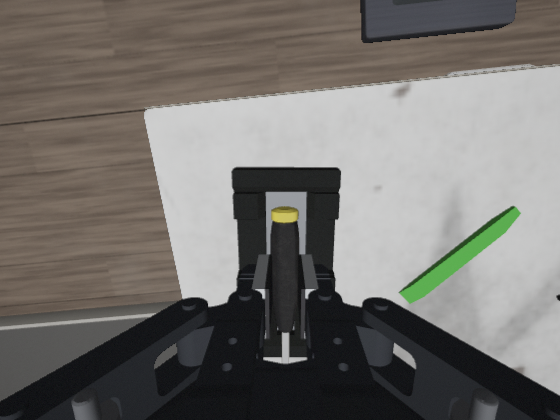

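View pics/s6z.png

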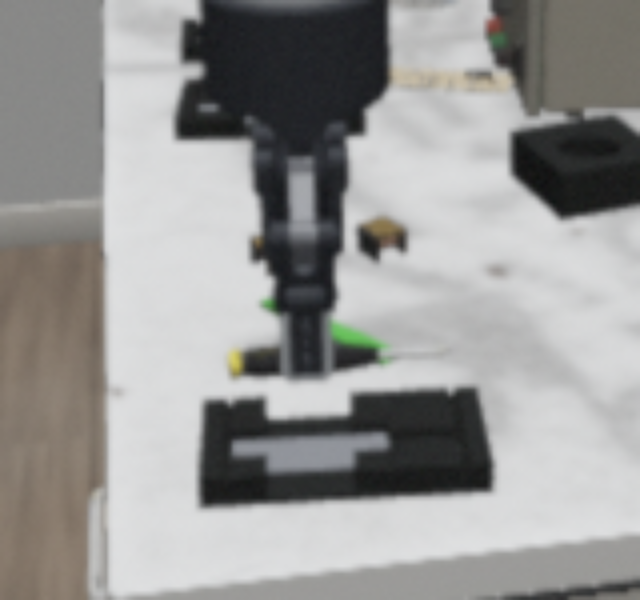

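```bash
python3 -m inch '[{"dx":-1.7,"dy":0.3,"dz":24,"rx":0,"ry":0,"rz":0,"hand":1},{"dx":0,"dy":0,"dz":0,"rx":0,"ry":0,"rz":0,"hand":1},{"dx":0,"dy":0,"dz":0,"rx":0,"ry":0,"rz":0,"hand":1}]'; python3 - <<'E'
from h import *
plan(429.7,-404.6,9,174.5,1)
c=cam("wrist"); p,d=bot.grab_frame("wrist"); cv2.imwrite("pics/w7.png",p[150:400,180:400,::-1].repeat(3,0).repeat(3,1)[:600])
E
```

```text
clock: 6.65
position: [0.4315, -0.4048, 0.0271]
tool_rot: [-3.141, 0.0, 3.044]
force: [-0.6, -0.6, -0.3]
grip_width: 0.0123
clock 6.65 at [ 431.5 -404.8   27.1] yaw 174.4 rollpitch [-1.7999e+02  2.0000e-02] w 12.3 -> 1 rows dx 1.8 dy -0.0 dz 18.1 rz -0.0016  (total rz -0.002) q7 1.55
```

View pics/w7.png

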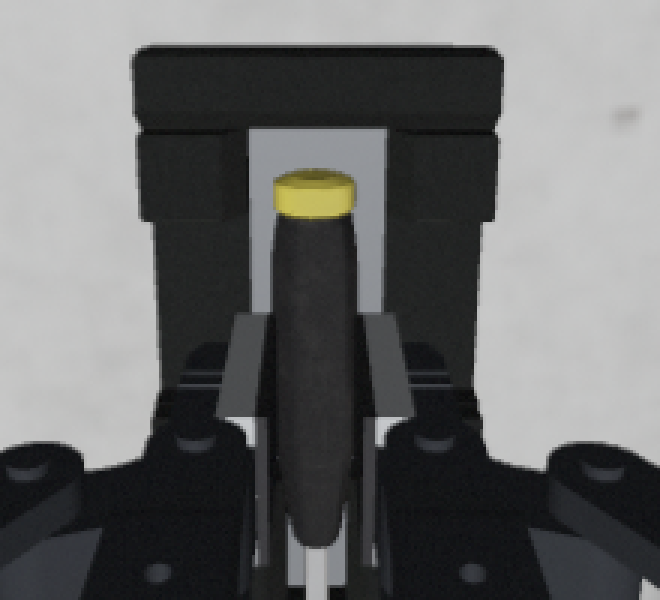

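```bash
python3 -m inch '[{"dx":1.4,"dy":0,"dz":10,"rx":0,"ry":0,"rz":0,"hand":1},{"dx":0,"dy":0,"dz":4,"rx":0,"ry":0,"rz":0,"hand":1},{"dx":0,"dy":0,"dz":0,"rx":0,"ry":0,"rz":0,"hand":1},{"dx":0,"dy":0,"dz":0,"rx":0,"ry":0,"rz":0,"hand":1}]'; python3 - <<'E'
from h import *
plan(430,-404.6,9,174.5,1)
c=cam("wrist"); p,d=bot.grab_frame("wrist"); cv2.imwrite("pics/w8.png",p[150:400,180:400,::-1].repeat(3,0).repeat(3,1)[:600])
E
```

```text
clock: 7.1
position: [0.4296, -0.4048, 0.012]
tool_rot: [3.141, -0.0, 3.044]
force: [-0.5, 0.5, -0.0]
grip_width: 0.0122
clock 7.10 at [ 429.6 -404.8   12. ] yaw 174.4 rollpitch [ 1.7999e+02 -1.0000e-02] w 12.2 -> 1 rows dx -0.3 dy 0.2 dz 3.0 rz -0.0016  (total rz -0.002) q7 1.54
```

View pics/w8.png

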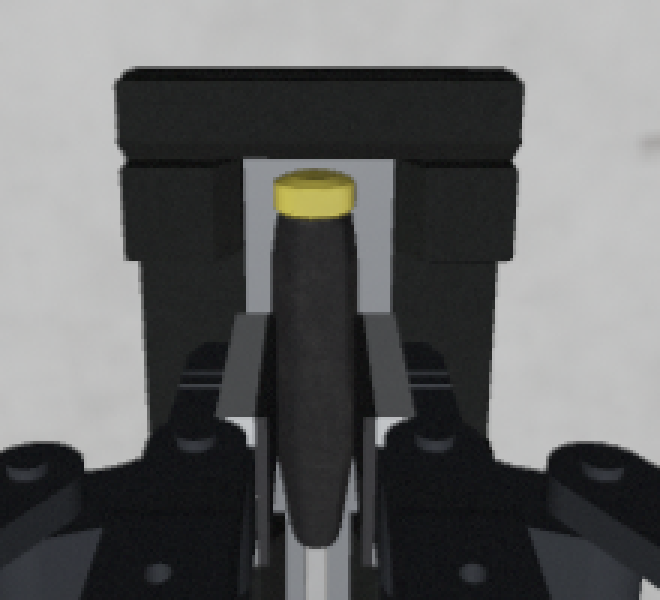

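```bash
python3 -m inch '[{"dx":-0.3,"dy":0,"dz":3,"rx":0,"ry":0,"rz":0,"hand":1},{"dx":0,"dy":0,"dz":1,"rx":0,"ry":0,"rz":0,"hand":1},{"dx":0,"dy":0,"dz":0,"rx":0,"ry":0,"rz":0,"hand":1}]'; python3 -m inch '[{"dx":0,"dy":0,"dz":0,"rx":0,"ry":0,"rz":0,"hand":0.4},{"dx":0,"dy":0,"dz":0,"rx":0,"ry":0,"rz":0,"hand":0.4},{"dx":0,"dy":0,"dz":0,"rx":0,"ry":0,"rz":0,"hand":0.4},{"dx":0,"dy":0,"dz":-10,"rx":0,"ry":0,"rz":0,"hand":0.4},{"dx":0,"dy":0,"dz":-30,"rx":0,"ry":0,"rz":0,"hand":0.4},{"dx":0,"dy":0,"dz":-40,"rx":0,"ry":0,"rz":0,"hand":0},{"dx":0,"dy":0,"dz":-40,"rx":0,"ry":0,"rz":0,"hand":0}]'; python3 - <<'E'
from h import *
c,p,d=look("wrist",["screwdriver","driver_block"],0.012,"pics/w9.png",1)
plan(449,-294.4,140,130)
E
```

```text
clock: 7.45
position: [0.43, -0.4049, 0.0079]
tool_rot: [3.142, -0.0, 3.044]
force: [0.4, 0.7, 0.3]
grip_width: 0.0125
clock: 8.15
position: [0.4298, -0.4044, 0.1299]
tool_rot: [3.141, -0.0, 3.044]
force: [-0.0, -1.4, -0.6]
grip_width: 0.0429
screwdriver 0.77 [278. 170. 294. 277.] 1273 zpct [ 9.5 14.5 16.9] rect (array([ 446.1, -406.8]), 98.0, 15.4, -6.0) plane (array([ 444.4, -406.6]), 95.8, 14.8, -6.0)
driver_block 0.61 [248. 156. 324. 294.] 8615 zpct [ 2.1 13.5 15.6] rect (array([ 450.2, -406.3]), 136.4, 66.4, -5.5) plane (array([ 445.4, -406. ]), 128.9, 63.0, -5.5)
clock 8.30 at [ 430.9 -405.7  131.1] yaw 174.4 rollpitch [-179.83    0.19] w 42.8 -> 6 rows dx 4.9 dy 18.6 dz -1.5 rz 0.1291  (total rz 0.775) q7 1.65
```

View pics/w9.png

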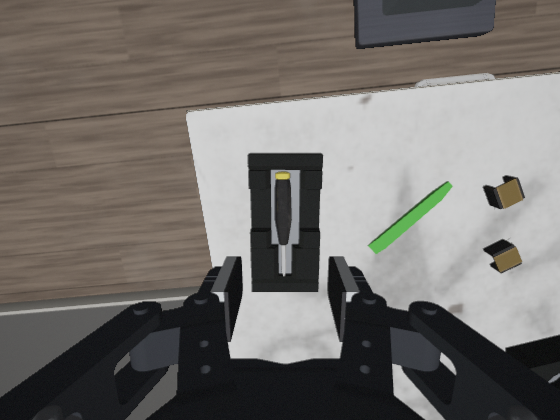

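```bash
python3 -m inch '[{"dx":5,"dy":18.6,"dz":-1.5,"rx":0,"ry":0,"rz":0.129,"hand":0},{"dx":5,"dy":18.6,"dz":-1.5,"rx":0,"ry":0,"rz":0.129,"hand":0},{"dx":5,"dy":18.6,"dz":-1.5,"rx":0,"ry":0,"rz":0.129,"hand":0},{"dx":5,"dy":18.6,"dz":-1.5,"rx":0,"ry":0,"rz":0.129,"hand":0},{"dx":5,"dy":18.6,"dz":-1.5,"rx":0,"ry":0,"rz":0.129,"hand":0},{"dx":5,"dy":18.6,"dz":-1.5,"rx":0,"ry":0,"rz":0.129,"hand":0},{"dx":0,"dy":0,"dz":0,"rx":0,"ry":0,"rz":0,"hand":0}]'; python3 - <<'E'
from h import *
c,p,d=look("wrist",["pry_tool"],0.004,"pics/w10.png",1)
for r in bot.tip_of("wrist","pry_tool")[:1]: print(r['score'],plane(c,[r['centre'][1]],[r['centre'][0]],0)*1000)
plan(449,-294.4,8,130)
E
```

```text
clock: 9.0
position: [0.4487, -0.2909, 0.1372]
tool_rot: [3.141, -0.0, 2.269]
force: [-0.3, 0.6, -0.1]
grip_width: 0.0428
pry_tool 0.96 [274. 160. 293. 252.] 1120 zpct [0.2 3.3 4.8] rect (array([ 451.4, -293.1]), 91.6, 12.7, -50.7) plane (array([ 450.5, -292.1]), 89.7, 12.5, -50.7)
0.69 [[ 451.78646236 -294.23853588    0.        ]]
clock 9.15 at [ 447.2 -293.8  136.8] yaw 130.2 rollpitch [-1.7997e+02 -3.0000e-02] w 42.6 -> 4 rows dx -0.4 dy 0.3 dz 32.2 rz 0.0008  (total rz 0.003) q7 0.80
```

View pics/w10.png

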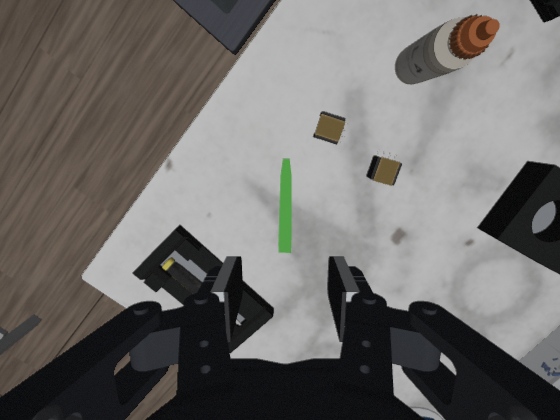

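```bash
python3 - <<'E'
from h import *
plan(451,-292.8,6,129.3,4)
E
python3 -m inch '[{"dx":-0.4,"dy":0.7,"dz":35,"rx":0,"ry":0,"rz":0.004,"hand":0.1},{"dx":-0.4,"dy":0.7,"dz":40,"rx":0,"ry":0,"rz":0.004,"hand":0.1},{"dx":-0.4,"dy":0.7,"dz":40,"rx":0,"ry":0,"rz":0.004,"hand":0.1},{"dx":-0.4,"dy":0.7,"dz":14,"rx":0,"ry":0,"rz":0.004,"hand":0.1},{"dx":0,"dy":0,"dz":0,"rx":0,"ry":0,"rz":0,"hand":0.1},{"dx":0,"dy":0,"dz":0,"rx":0,"ry":0,"rz":0,"hand":0.1}]'; python3 - <<'E'
from h import *
c,p,d=look("wrist",["pry_tool"],0.004,"pics/w11.png",1)
plan(451,-292.8,2,129.3,1)
E
```

```text
clock 9.15 at [ 447.2 -293.8  136.8] yaw 130.2 rollpitch [-1.7997e+02 -3.0000e-02] w 42.6 -> 4 rows dx -0.4 dy 0.9 dz 32.7 rz 0.0038  (total rz 0.015) q7 0.80
clock: 9.75
position: [0.4512, -0.2934, 0.0091]
tool_rot: [3.141, 0.001, 2.254]
force: [-0.6, 0.4, 0.8]
grip_width: 0.0384
pry_tool 0.95 [273. 177. 296. 334.] 3130 zpct [1.3 3.5 4.7] rect (array([ 451.4, -292.6]), 90.8, 11.9, -50.2) plane (array([ 450. , -290.9]), 87.3, 11.6, -50.2)
clock 9.85 at [ 451.5 -293.7    9.7] yaw 129.1 rollpitch [1.7996e+02 1.3000e-01] w 38.4 -> 1 rows dx 1.0 dy 0.1 dz 7.7 rz -0.0029  (total rz -0.003) q7 0.64
```

View pics/w11.png

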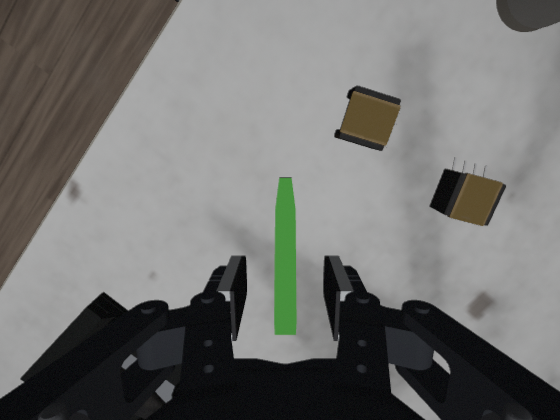

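```bash
python3 -m inch '[{"dx":0.6,"dy":0,"dz":7,"rx":0,"ry":0,"rz":0,"hand":0.1},{"dx":0,"dy":0,"dz":0,"rx":0,"ry":0,"rz":0,"hand":0.1},{"dx":0,"dy":0,"dz":0,"rx":0,"ry":0,"rz":0,"hand":1},{"dx":0,"dy":0,"dz":0,"rx":0,"ry":0,"rz":0,"hand":1},{"dx":0,"dy":0,"dz":0,"rx":0,"ry":0,"rz":0,"hand":1},{"dx":0,"dy":0,"dz":0,"rx":0,"ry":0,"rz":0,"hand":1},{"dx":0,"dy":0,"dz":0,"rx":0,"ry":0,"rz":0,"hand":1}]' 30; python3 - <<'E'
from h import *
plan(451,-292.8,2,129.3,1)
E
```

```text
clock: 10.55
position: [0.4505, -0.2925, 0.0012]
tool_rot: [3.142, 0.0, 2.254]
force: [-1.9, 0.7, 5.9]
grip_width: 0.0093
clock 10.55 at [ 450.5 -292.5    1.2] yaw 129.1 rollpitch [1.8e+02 1.0e-02] w 9.3 -> 1 rows dx -0.5 dy 0.2 dz -0.8 rz -0.0027  (total rz -0.003) q7 0.63
```

```bash
python3 -m inch '[{"dx":0,"dy":0,"dz":-20,"rx":0,"ry":0,"rz":0,"hand":1},{"dx":0,"dy":0,"dz":-45,"rx":0,"ry":0,"rz":0,"hand":1},{"dx":0,"dy":0,"dz":-45,"rx":0,"ry":0,"rz":0,"hand":1},{"dx":0,"dy":0,"dz":-40,"rx":0,"ry":0,"rz":0,"hand":1}]'; python3 - <<'E'
from h import *
plan(452,-4,150,174,8)
c,p,d=look("wrist",["pry_tool"],0.004,"pics/w12.png",1)
c,p,d=look("top",["pry_block"],0.016,None,1)
P=blockpts("top","pry_block",0.016); print(len(P),rect(P/1000))
P=blockpts("top","blade_block",0.016); print(len(P),rect(P/1000))
E
```

```text
clock: 10.95
position: [0.4504, -0.2923, 0.153]
tool_rot: [3.141, 0.0, 2.254]
force: [0.5, -0.2, -0.2]
grip_width: 0.0098
clock 10.95 at [ 450.4 -292.3  153. ] yaw 129.2 rollpitch [1.7998e+02 1.0000e-02] w 9.8 -> 8 rows dx 19.0 dy 31.7 dz 0.4 rz -0.0978  (total rz -0.783) q7 0.79
pry_tool 0.68 [271. 182. 298. 346.] 3404 zpct [152.7 155.2 156.5] rect (array([ 489.8, -336.3]), 207.9, 25.8, -51.7) plane (array([ 498. , -346.9]), 182.6, 26.3, -51.4)
pry_block 0.92 [247. 228. 281. 285.] 1536 zpct [ 1.7 11.6 17.8] rect (array([451.2,  -7.3]), 130.2, 66.1, -6.9) plane (array([449.7,  -8. ]), 128.0, 64.9, -7.1)
681 (array([450.8,  -7. ]), 125.8, 61.9, -7.3)
379 (array([445.5, 144.2]), 95.9, 62.8, -5.2)
```

View pics/w12.png

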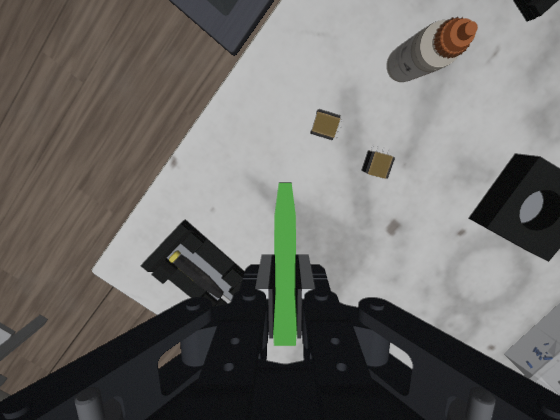

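```bash
python3 -m inch '[{"dx":19,"dy":31.6,"dz":0,"rx":0,"ry":0,"rz":-0.095,"hand":1},{"dx":19,"dy":31.6,"dz":0,"rx":0,"ry":0,"rz":-0.095,"hand":1},{"dx":19,"dy":31.6,"dz":0,"rx":0,"ry":0,"rz":-0.095,"hand":1},{"dx":19,"dy":31.6,"dz":0,"rx":0,"ry":0,"rz":-0.095,"hand":1},{"dx":19,"dy":31.6,"dz":0,"rx":0,"ry":0,"rz":-0.095,"hand":1},{"dx":19,"dy":31.6,"dz":0,"rx":0,"ry":0,"rz":-0.095,"hand":1},{"dx":19,"dy":31.6,"dz":0,"rx":0,"ry":0,"rz":-0.095,"hand":1},{"dx":19,"dy":31.6,"dz":0,"rx":0,"ry":0,"rz":-0.095,"hand":1},{"dx":0,"dy":0,"dz":0,"rx":0,"ry":0,"rz":0,"hand":1},{"dx":0,"dy":0,"dz":0,"rx":0,"ry":0,"rz":0,"hand":1}]'; python3 - <<'E'
from h import *
s=bot.observe()
c,p,d=look("wrist",["pry_block","pry_tool"],0.016,"pics/w13.png",1)
P=blockpts("wrist","pry_block",0.016); print(len(P),rect(P/1000))
a=np.radians(-7); q=P[:,0]*np.cos(a)+P[:,1]*np.sin(a); t=-P[:,0]*np.sin(a)+P[:,1]*np.cos(a)
print(np.percentile(q,[.3,99.7]),np.percentile(t,[.3,99.7]))
v,u=np.nonzero(bot.trace("wrist","pry_tool")[0]['region']); Q=tcpframe(plane(c,u,v,s['position'][2]+.005)); print('tool in tcp',Q.min(0),Q.max(0))
plan(450.8,-7,60,172.7,3)
E
```

```text
clock: 12.35
position: [0.4541, -0.004, 0.1505]
tool_rot: [3.141, -0.001, 3.015]
force: [0.0, -0.2, -0.4]
grip_width: 0.0095
pry_tool 0.8 [273. 185. 297. 346.] 3147 zpct [150.5 152.6 153.9] rect (array([455.4,  -1.3]), 90.5, 15.6, -8.6) plane (array([518.9, -13.2]), 173.2, 22.9, -6.6)
3610 (array([451.8,  -5. ]), 123.6, 61.9, -7.4)
[387.20108875 510.20983565] [19.3372075  80.95469382]
tool in tcp [-40.51304471  -4.51292594  -4.63904073] [45.29643624  7.37628307 -4.61950858]
clock 12.65 at [454.5  -5.1 150.8] yaw 172.6 rollpitch [ 1.8e+02 -1.0e-02] w 9.8 -> 3 rows dx 1.1 dy -0.8 dz 30.3 rz -0.0006  (total rz -0.002) q7 0.83
```

View pics/w13.png

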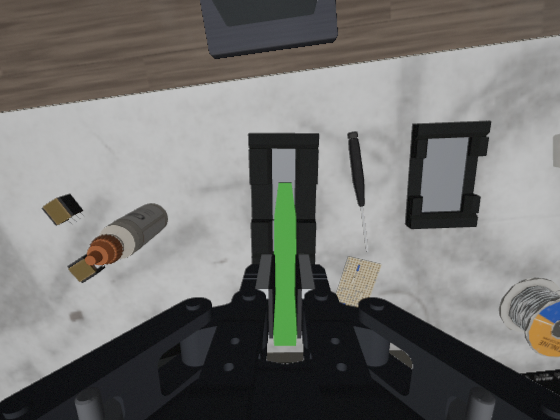

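```bash
python3 -m inch '[{"dx":0.5,"dy":-0.5,"dz":40,"rx":0,"ry":0,"rz":0,"hand":1},{"dx":0.5,"dy":-0.5,"dz":40,"rx":0,"ry":0,"rz":0,"hand":1},{"dx":0.5,"dy":-0.2,"dz":40,"rx":0,"ry":0,"rz":0,"hand":1},{"dx":0,"dy":0,"dz":0,"rx":0,"ry":0,"rz":0,"hand":1},{"dx":0,"dy":0,"dz":0,"rx":0,"ry":0,"rz":0,"hand":1}]'; python3 - <<'E'
from h import *
plan(452.7,-6.3,10.5,172.8,1)
c=cam("wrist"); p,d=bot.grab_frame("wrist"); cv2.imwrite("pics/w14.png",p[150:400,180:400,::-1].repeat(3,0).repeat(3,1)[:600])
p,d=bot.grab_frame("side"); cv2.imwrite("pics/s14.png",cv2.resize(p[130:260,170:330,::-1],None,fx=4,fy=4))
E
```

```text
clock: 13.15
position: [0.4528, -0.0052, 0.0316]
tool_rot: [3.142, -0.001, 3.014]
force: [1.7, -0.5, 0.7]
grip_width: 0.0096
clock 13.15 at [452.8  -5.2  31.6] yaw 172.7 rollpitch [ 1.8e+02 -5.0e-02] w 9.6 -> 1 rows dx -0.1 dy -1.1 dz 21.1 rz -0.0016  (total rz -0.002) q7 0.59
```

View pics/w14.png

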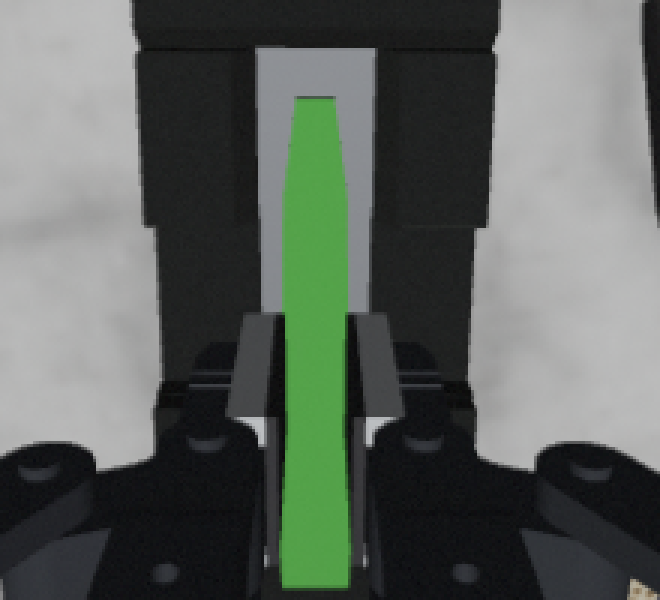

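View pics/s14.png

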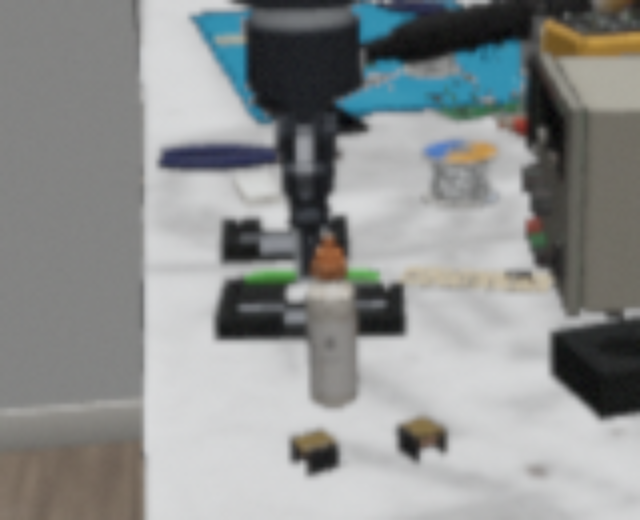

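```bash
python3 -m inch '[{"dx":0,"dy":0,"dz":15,"rx":0,"ry":0,"rz":0,"hand":1},{"dx":0,"dy":0,"dz":5,"rx":0,"ry":0,"rz":0,"hand":1},{"dx":0,"dy":0,"dz":0,"rx":0,"ry":0,"rz":0,"hand":1},{"dx":0,"dy":0,"dz":0,"rx":0,"ry":0,"rz":0,"hand":1}]'; python3 - <<'E'
from h import *
plan(452.7,-5.3,10.5,172.8,1)
c=cam("wrist"); p,d=bot.grab_frame("wrist"); cv2.imwrite("pics/w15.png",p[150:400,180:400,::-1].repeat(3,0).repeat(3,1)[:600])
E
```

```text
clock: 13.65
position: [0.4532, -0.0055, 0.0119]
tool_rot: [3.142, 0.001, 3.014]
force: [0.8, -0.2, 0.4]
grip_width: 0.0094
clock 13.65 at [453.2  -5.5  11.9] yaw 172.7 rollpitch [1.8e+02 6.0e-02] w 9.4 -> 1 rows dx 0.5 dy 0.2 dz 1.4 rz -0.0022  (total rz -0.002) q7 0.54
```

View pics/w15.png

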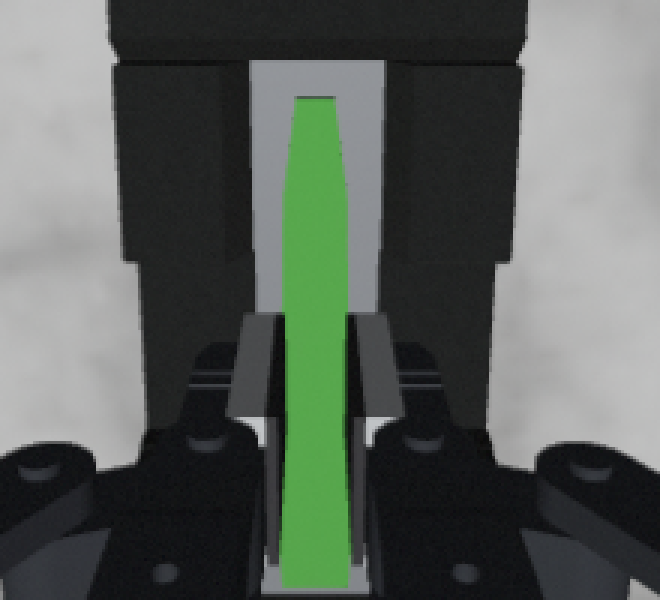

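```bash
python3 -m inch '[{"dx":2,"dy":0,"dz":1,"rx":0,"ry":0,"rz":0,"hand":1},{"dx":0,"dy":0,"dz":0.5,"rx":0,"ry":0,"rz":0,"hand":1},{"dx":0,"dy":0,"dz":0,"rx":0,"ry":0,"rz":0,"hand":1},{"dx":0,"dy":0,"dz":0,"rx":0,"ry":0,"rz":0,"hand":1}]'; python3 -m inch '[{"dx":0,"dy":0,"dz":0,"rx":0,"ry":0,"rz":0,"hand":0.5},{"dx":0,"dy":0,"dz":0,"rx":0,"ry":0,"rz":0,"hand":0.5},{"dx":0,"dy":0,"dz":0,"rx":0,"ry":0,"rz":0,"hand":0.5},{"dx":0,"dy":0,"dz":-10,"rx":0,"ry":0,"rz":0,"hand":0.5},{"dx":0,"dy":0,"dz":-40,"rx":0,"ry":0,"rz":0,"hand":0},{"dx":0,"dy":0,"dz":-40,"rx":0,"ry":0,"rz":0,"hand":-0.5},{"dx":0,"dy":0,"dz":-40,"rx":0,"ry":0,"rz":0,"hand":-0.5}]'; python3 - <<'E'
from h import *
c,p,d=look("wrist",["pry_tool","pry_block"],0.013,"pics/w16.png",1)
plan(432,275,150,95.6)
E
```

```text
clock: 14.1
position: [0.4508, -0.0052, 0.0101]
tool_rot: [-3.141, 0.001, 3.014]
force: [-3.8, -0.4, 17.7]
grip_width: 0.0094
clock: 14.8
position: [0.4501, -0.0048, 0.1415]
tool_rot: [3.141, -0.001, 3.015]
force: [0.9, -1.5, -0.0]
grip_width: 0.0636
pry_tool 0.92 [276. 159. 293. 253.] 1140 zpct [10.1 12.4 13.8] rect (array([451.5,  -4.5]), 89.8, 12.4, -7.6) plane (array([450.3,  -4.4]), 88.0, 12.2, -7.5)
pry_block 0.9 [251. 141. 321. 273.] 8432 zpct [ 2.1 13.4 15.6] rect (array([456.7,  -5.4]), 135.2, 66.9, -7.3) plane (array([452.9,  -4.9]), 128.1, 63.5, -7.2)
clock 14.95 at [451.7  -5.5 141.9] yaw 172.6 rollpitch [-179.99    0.22] w 64.2 -> 10 rows dx 21.8 dy 21.1 dz -0.8 rz 0.1345  (total rz 1.345) q7 0.81
```

View pics/w16.png

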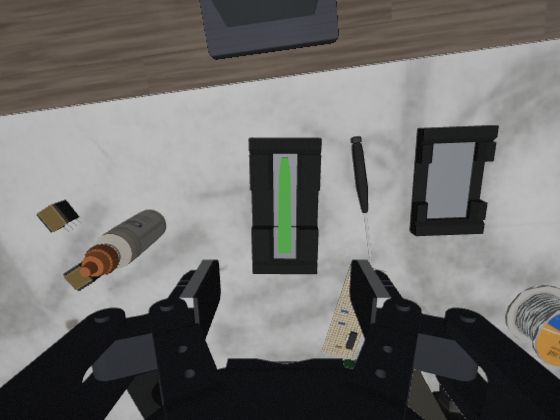

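```bash
python3 -m inch '[{"dx":21.8,"dy":21.1,"dz":-0.8,"rx":0,"ry":0,"rz":0.1345,"hand":-0.5},{"dx":21.8,"dy":21.1,"dz":-0.8,"rx":0,"ry":0,"rz":0.1345,"hand":-0.5},{"dx":21.8,"dy":21.1,"dz":-0.8,"rx":0,"ry":0,"rz":0.1345,"hand":-0.5},{"dx":21.8,"dy":21.1,"dz":-0.8,"rx":0,"ry":0,"rz":0.1345,"hand":-0.5},{"dx":21.8,"dy":21.1,"dz":-0.8,"rx":0,"ry":0,"rz":0.1345,"hand":-0.5},{"dx":21.8,"dy":21.1,"dz":-0.8,"rx":0,"ry":0,"rz":0.1345,"hand":-0.5},{"dx":21.8,"dy":21.1,"dz":-0.8,"rx":0,"ry":0,"rz":0.1345,"hand":-0.5},{"dx":21.8,"dy":21.1,"dz":-0.8,"rx":0,"ry":0,"rz":0.1345,"hand":-0.5},{"dx":21.8,"dy":21.1,"dz":-0.8,"rx":0,"ry":0,"rz":0.1345,"hand":-0.5},{"dx":21.8,"dy":21.1,"dz":-0.8,"rx":0,"ry":0,"rz":0.1345,"hand":-0.5}]'; python3 -m inch '[{"dx":0,"dy":0,"dz":0,"rx":0,"ry":0,"rz":0,"hand":-0.5},{"dx":0,"dy":0,"dz":0,"rx":0,"ry":0,"rz":0,"hand":-0.5}]';python3 - <<'E'
from h import *
c,p,d=look("wrist",["blade_box"],0.012,"pics/w17.png",2)
plan(432,275,150,95.6)
E
```

```text
clock: 15.95
position: [0.4308, 0.2766, 0.147]
tool_rot: [-3.14, 0.001, 1.665]
force: [0.7, 0.5, 0.9]
grip_width: 0.0642
clock: 16.15
position: [0.4306, 0.2754, 0.1468]
tool_rot: [-3.14, 0.001, 1.671]
force: [-0.3, -1.1, -0.7]
grip_width: 0.064
blade_box 0.69 [273. 169. 306. 235.] 2013 zpct [ 9.3 10.8 11.9] rect (array([435. , 277.8]), 59.4, 29.5, -83.7) plane (array([434.9, 279. ]), 59.5, 29.2, -83.7)
clock 16.25 at [430.8 274.4 147. ] yaw 95.7 rollpitch [-1.7993e+02  5.0000e-02] w 63.6 -> 1 rows dx 0.4 dy 1.3 dz -3.0 rz 0.0015  (total rz 0.002) q7 -0.90
```

View pics/w17.png

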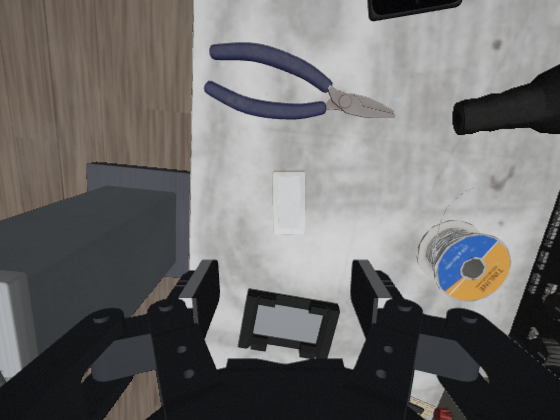

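```bash
python3 -m inch '[{"dx":1.8,"dy":2.3,"dz":32,"rx":0,"ry":0,"rz":-0.01,"hand":-0.4},{"dx":1.8,"dy":2.3,"dz":40,"rx":0,"ry":0,"rz":0,"hand":-0.4},{"dx":0,"dy":0,"dz":40,"rx":0,"ry":0,"rz":0,"hand":-0.4},{"dx":0,"dy":0,"dz":20,"rx":0,"ry":0,"rz":0,"hand":-0.4},{"dx":0,"dy":0,"dz":5,"rx":0,"ry":0,"rz":0,"hand":-0.4},{"dx":0,"dy":0,"dz":0,"rx":0,"ry":0,"rz":0,"hand":-0.4},{"dx":0,"dy":0,"dz":0,"rx":0,"ry":0,"rz":0,"hand":-0.4}]';python3 - <<'E'
from h import *
c,p,d=look("wrist",["blade_box"],0.012,"pics/w18.png",1)
plan(435,278.4,3,96.3)
E
```

```text
clock: 16.95
position: [0.4362, 0.2795, 0.0117]
tool_rot: [3.14, -0.001, 1.679]
force: [0.6, 0.7, 0.9]
grip_width: 0.0596
blade_box 0.63 [249. 211. 313. 325.] 6506 zpct [ 9.2 10.7 11.8] rect (array([435.3, 277.7]), 60.1, 30.0, -83.6) plane (array([435.1, 279.8]), 60.7, 29.3, -83.8)
clock 17.05 at [436.3 279.6  11.8] yaw 96.2 rollpitch [ 1.7991e+02 -5.0000e-02] w 60.1 -> 1 rows dx -1.1 dy -1.4 dz 8.8 rz -0.0021  (total rz -0.002) q7 -1.05
```

View pics/w18.png

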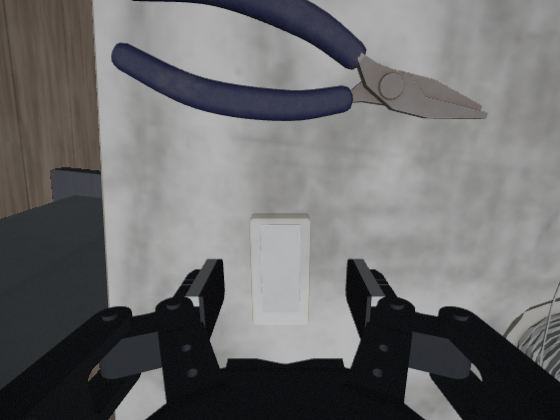

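```bash
python3 -m inch '[{"dx":-1,"dy":-1.5,"dz":8,"rx":0,"ry":0,"rz":0,"hand":-0.4},{"dx":0,"dy":0,"dz":0,"rx":0,"ry":0,"rz":0,"hand":-0.1},{"dx":0,"dy":0,"dz":0,"rx":0,"ry":0,"rz":0,"hand":1},{"dx":0,"dy":0,"dz":0,"rx":0,"ry":0,"rz":0,"hand":1},{"dx":0,"dy":0,"dz":0,"rx":0,"ry":0,"rz":0,"hand":1},{"dx":0,"dy":0,"dz":0,"rx":0,"ry":0,"rz":0,"hand":1},{"dx":0,"dy":0,"dz":0,"rx":0,"ry":0,"rz":0,"hand":1}]' 40;python3 - <<'E'
from h import *
plan(435,278.4,3,96.3)
E
```

```text
clock: 17.75
position: [0.4342, 0.2783, 0.0027]
tool_rot: [3.142, 0.0, 1.679]
force: [-2.2, -1.4, 5.3]
grip_width: 0.0287
clock 17.75 at [434.2 278.3   2.7] yaw 96.2 rollpitch [1.8e+02 1.0e-02] w 28.7 -> 1 rows dx 0.0 dy 0.8 dz -0.3 rz -0.0017  (total rz -0.002) q7 -1.06
```

```bash
python3 -m inch '[{"dx":0,"dy":0,"dz":-20,"rx":0,"ry":0,"rz":0,"hand":1},{"dx":0,"dy":0,"dz":-45,"rx":0,"ry":0,"rz":0,"hand":1},{"dx":0,"dy":0,"dz":-45,"rx":0,"ry":0,"rz":0,"hand":1},{"dx":0,"dy":0,"dz":-25,"rx":0,"ry":0,"rz":0,"hand":1},{"dx":0,"dy":0,"dz":0,"rx":0,"ry":0,"rz":0,"hand":1}]'; python3 - <<'E'
from h import *
plan(446,145.5,135,174.8,10)
c,p,d=look("wrist",["blade_box"],0.012,"pics/w19.png",1)
E
```

```text
clock: 18.25
position: [0.4357, 0.2792, 0.1408]
tool_rot: [3.137, -0.002, 1.679]
force: [0.4, -0.5, -0.4]
grip_width: 0.0285
clock 18.25 at [435.7 279.2 140.8] yaw 96.2 rollpitch [ 1.7972e+02 -1.3000e-01] w 28.5 -> 10 rows dx -11.6 dy -8.8 dz 0.6 rz -0.1372  (total rz -1.372) q7 -0.91
blade_box 0.64 [251. 214. 321. 336.] 7222 zpct [147.1 148.8 149.8] rect (array([444.8, 229.7]), 159.5, 62.7, -85.4) plane (array([444.7, 210. ]), 124.0, 60.6, -83.8)
```

View pics/w19.png

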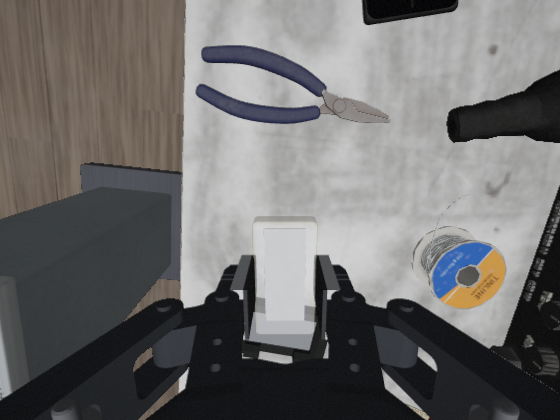

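```bash
python3 -m inch '[{"dx":-11.5,"dy":-8.8,"dz":0,"rx":0,"ry":0,"rz":-0.137,"hand":1},{"dx":-11.5,"dy":-8.8,"dz":0,"rx":0,"ry":0,"rz":-0.137,"hand":1},{"dx":-11.5,"dy":-8.8,"dz":0,"rx":0,"ry":0,"rz":-0.137,"hand":1},{"dx":-11.5,"dy":-8.8,"dz":0,"rx":0,"ry":0,"rz":-0.137,"hand":1},{"dx":-11.5,"dy":-8.8,"dz":0,"rx":0,"ry":0,"rz":-0.137,"hand":1},{"dx":-11.5,"dy":-8.8,"dz":0,"rx":0,"ry":0,"rz":-0.137,"hand":1},{"dx":-11.5,"dy":-8.8,"dz":0,"rx":0,"ry":0,"rz":-0.137,"hand":1},{"dx":-11.5,"dy":-8.8,"dz":0,"rx":0,"ry":0,"rz":-0.137,"hand":1},{"dx":-11.5,"dy":-8.8,"dz":0,"rx":0,"ry":0,"rz":-0.137,"hand":1},{"dx":-11.5,"dy":-8.8,"dz":0,"rx":0,"ry":0,"rz":-0.137,"hand":1}]'; python3 -m inch '[{"dx":0,"dy":0,"dz":0,"rx":0,"ry":0,"rz":0,"hand":1},{"dx":0,"dy":0,"dz":0,"rx":0,"ry":0,"rz":0,"hand":1}]'; python3 - <<'E'
from h import *
c,p,d=look("wrist",["blade_block"],0.016,"pics/w20.png",1)
P=blockpts("wrist","blade_block",0.016); print(len(P),rect(P/1000))
a=np.radians(-5.2); q=P[:,0]*np.cos(a)+P[:,1]*np.sin(a); t=-P[:,0]*np.sin(a)+P[:,1]*np.cos(a)
q1=np.percentile(q,.3); t1=np.percentile(t,[.3,99.7]); print(q1,t1)
Q=q1+48; T=t1.mean(); print('origin',Q*np.cos(a)-T*np.sin(a),Q*np.sin(a)+T*np.cos(a))
plan(446,145.5,60,174.8,3)
E
```

```text
clock: 19.35
position: [0.4433, 0.144, 0.1363]
tool_rot: [-3.141, -0.002, 3.055]
force: [0.7, -1.1, -1.0]
grip_width: 0.0292
clock: 19.55
position: [0.4432, 0.1449, 0.1366]
tool_rot: [3.141, -0.002, 3.045]
force: [0.4, 0.7, -0.3]
grip_width: 0.0286
blade_block 0.78 [250. 156. 323. 256.] 4339 zpct [ 2.1  3.8 15.4] rect (array([445.8, 146.1]), 94.4, 64.7, -2.8) plane (array([442.8, 146.3]), 89.3, 62.2, -4.5)
1378 (array([443.6, 146.2]), 87.9, 62.1, -5.1)
384.6379236482496 [155.0350237  216.73250655]
origin 447.7044836612365 145.90765033431447
clock 19.75 at [443.4 145.4 137.4] yaw 174.7 rollpitch [ 1.8e+02 -1.0e-02] w 29.2 -> 3 rows dx -0.9 dy 0.1 dz 25.8 rz -0.0008  (total rz -0.002) q7 0.48
```

View pics/w20.png

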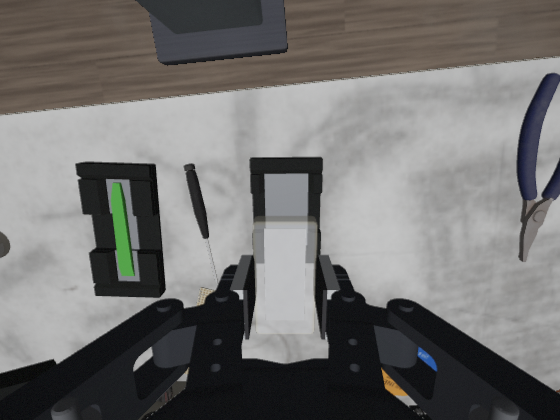

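```bash
python3 -m inch '[{"dx":-0.9,"dy":0.1,"dz":35,"rx":0,"ry":0,"rz":0,"hand":1},{"dx":-0.9,"dy":0.1,"dz":40,"rx":0,"ry":0,"rz":0,"hand":1},{"dx":-0.8,"dy":0.1,"dz":33,"rx":0,"ry":0,"rz":0,"hand":1},{"dx":0,"dy":0,"dz":0,"rx":0,"ry":0,"rz":0,"hand":1},{"dx":0,"dy":0,"dz":0,"rx":0,"ry":0,"rz":0,"hand":1}]'; python3 - <<'E'
from h import *
plan(446,145.5,7,174.8,1)
c=cam("wrist"); p,d=bot.grab_frame("wrist"); cv2.imwrite("pics/w21.png",p[150:400,180:400,::-1].repeat(3,0).repeat(3,1)[:600])
E
```

```text
clock: 20.25
position: [0.4461, 0.1456, 0.0301]
tool_rot: [-3.142, -0.001, 3.05]
force: [0.2, -0.2, 0.8]
grip_width: 0.029
clock 20.25 at [446.1 145.6  30.1] yaw 174.7 rollpitch [-1.8e+02 -3.0e-02] w 29.0 -> 1 rows dx 0.1 dy -0.1 dz 23.1 rz -0.0012  (total rz -0.001) q7 0.28
```

View pics/w21.png

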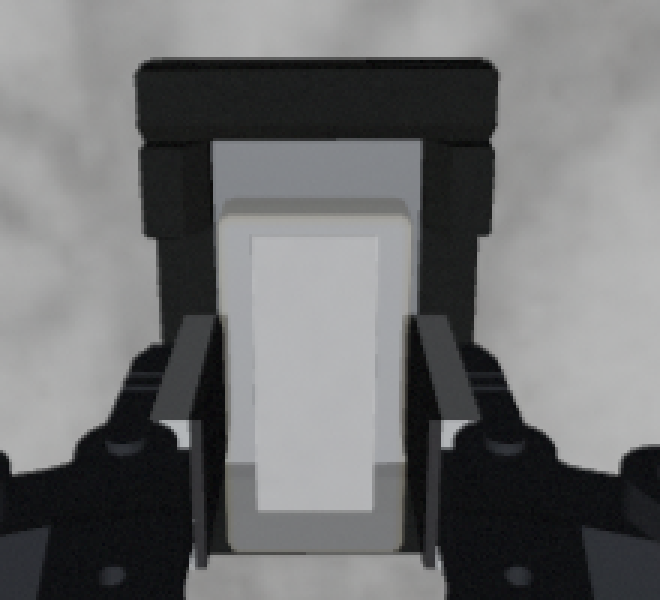

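```bash
python3 -m inch '[{"dx":0,"dy":0,"dz":12,"rx":0,"ry":0,"rz":0,"hand":1},{"dx":0,"dy":0,"dz":5,"rx":0,"ry":0,"rz":0,"hand":1},{"dx":0,"dy":0,"dz":0,"rx":0,"ry":0,"rz":0,"hand":1},{"dx":0,"dy":0,"dz":0,"rx":0,"ry":0,"rz":0,"hand":1}]'; python3 - <<'E'
from h import *
plan(446,145.5,7,174.8,1)
c=cam("wrist"); p,d=bot.grab_frame("wrist"); cv2.imwrite("pics/w22.png",p[150:400,180:400,::-1].repeat(3,0).repeat(3,1)[:600])
E
```

```text
clock: 20.7
position: [0.4465, 0.1448, 0.0127]
tool_rot: [-3.142, 0.0, 3.049]
force: [0.2, 0.2, -0.2]
grip_width: 0.0288
clock 20.70 at [446.5 144.8  12.7] yaw 174.7 rollpitch [-1.8e+02  1.0e-02] w 28.8 -> 1 rows dx 0.5 dy 0.6 dz 5.7 rz -0.0020  (total rz -0.002) q7 0.25
```

View pics/w22.png

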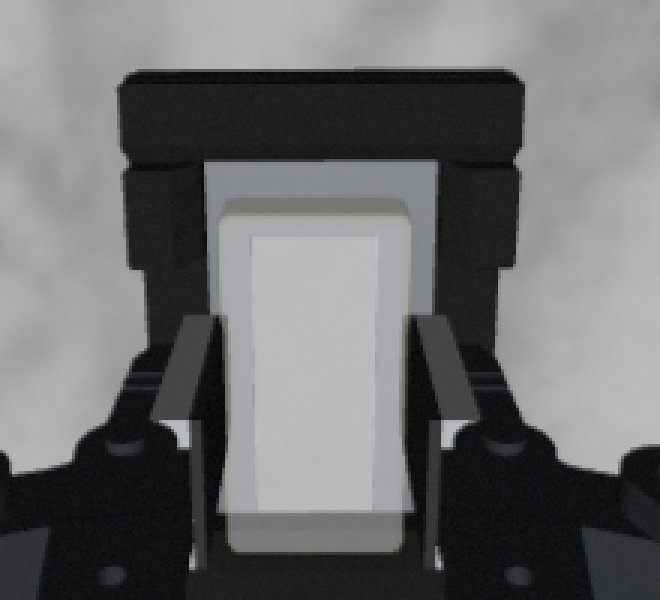

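```bash
python3 - <<'E'
from h import *
c=cam("wrist"); 
T=bot.observe()['position'][2]
for nm,r,z in [("floor near",150+160/3,.004),("floor far",150+512/3,.004),("box near bottom",150+198/3,T-.0027),("box near top",150+212/3,T+.0093),("box far top",150+552/3,T+.0093)]:
    print(nm,tcpframe(plane(c,[285],[r],z)).round(1))
E
```

```text
floor near [[32.   0.4  8.7]]
floor far [[-35.4   0.5   8.7]]
box near bottom [[27.2  0.4  2.7]]
box near top [[28.5  0.4 -9.3]]
box far top [[-30.6   0.5  -9.3]]
```

```bash
python3 -m inch '[{"dx":0,"dy":0.3,"dz":4,"rx":0,"ry":0,"rz":0,"hand":1},{"dx":0,"dy":0,"dz":1.5,"rx":0,"ry":0,"rz":0,"hand":1},{"dx":0,"dy":0,"dz":0,"rx":0,"ry":0,"rz":0,"hand":1},{"dx":0,"dy":0,"dz":0,"rx":0,"ry":0,"rz":0,"hand":1}]'; python3 -m inch '[{"dx":0,"dy":0,"dz":0,"rx":0,"ry":0,"rz":0,"hand":-0.05},{"dx":0,"dy":0,"dz":0,"rx":0,"ry":0,"rz":0,"hand":-0.05},{"dx":0,"dy":0,"dz":0,"rx":0,"ry":0,"rz":0,"hand":-0.05},{"dx":0,"dy":0,"dz":-10,"rx":0,"ry":0,"rz":0,"hand":-0.05},{"dx":0,"dy":0,"dz":-40,"rx":0,"ry":0,"rz":0,"hand":-0.1},{"dx":0,"dy":0,"dz":-40,"rx":0,"ry":0,"rz":0,"hand":-0.4},{"dx":0,"dy":0,"dz":-45,"rx":0,"ry":0,"rz":0,"hand":-0.4},{"dx":0,"dy":0,"dz":-45,"rx":0,"ry":0,"rz":0,"hand":-0.4}]'; python3 - <<'E'
from h import *
c,p,d=look("wrist",["blade_box","blade_block","glue_bottle"],0.016,"pics/w23.png",1)
c,p,d=look("top",["glue_bottle","bottle_block"],0.08,None,1)
P=blockpts("top","bottle_block",0.030); print(len(P),rect(P/1000))
r=bot.tip_of("top","glue_bottle")[0]; print(r['score'],plane(c,[r['centre'][1]],[r['centre'][0]],0))
plan(446,145.5,7,174.8,1)
E
```

```text
clock: 21.15
position: [0.4464, 0.1452, 0.007]
tool_rot: [-3.142, -0.0, 3.049]
force: [-0.4, -0.2, -0.7]
grip_width: 0.0288
clock: 21.95
position: [0.4457, 0.1453, 0.1893]
tool_rot: [3.141, -0.001, 3.05]
force: [2.0, 0.1, -0.5]
grip_width: 0.0599
blade_box 0.7 [269. 169. 299. 224.] 1557 zpct [13.3 14.7 15.9] rect (array([447.6, 144.7]), 58.9, 29.1, -4.3) plane (array([447.1, 144.8]), 58.5, 28.9, -4.5)
blade_block 0.74 [256. 150. 315. 238.] 3655 zpct [ 2.1 12.  15.6] rect (array([447.7, 146.2]), 96.1, 62.7, -5.0) plane (array([446.9, 145.9]), 95.5, 60.9, -5.2)
glue_bottle 0.82 [  0. 210.  48. 252.] 1361 zpct [ 5.8 34.2 58.4] rect (array([ 446.3, -143.7]), 56.7, 25.9, 67.3) plane (array([ 455.4, -141.6]), 68.1, 31.7, -73.2)
glue_bottle 0.73 [308. 244. 328. 261.] 192 zpct [  9.5  74.6 101.2] rect (array([ 449.9, -138.1]), 35.9, 27.8, 80.1) plane (array([ 446.7, -131.1]), 35.0, 26.9, -48.4)
bottle_block 0.72 [302. 160. 340. 198.] 1046 zpct [ 2.7 28.7 32. ] rect (array([ 634.6, -152.9]), 84.0, 80.8, 10.6) plane (array([ 610.8, -144. ]), 75.9, 73.1, 10.8)
651 (array([ 629.5, -149.9]), 72.8, 72.1, 11.5)
0.53 [[ 0.45565807 -0.12943154  0.        ]]
clock 22.45 at [446.  145.2 186.4] yaw 174.7 rollpitch [-1.7999e+02 -8.0000e-02] w 59.7 -> 1 rows dx 0.0 dy 0.3 dz 179.4 rz -0.0014  (total rz -0.001) q7 0.57
```

View pics/w23.png

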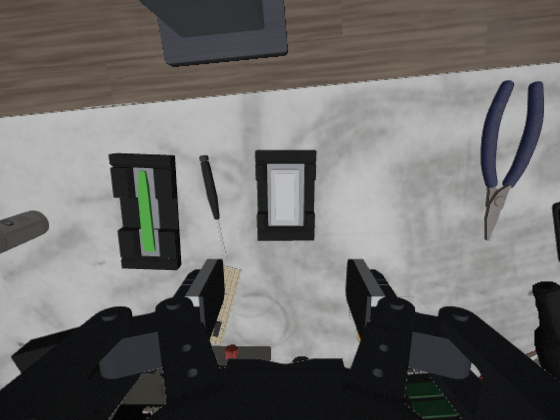

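```bash
python3 - <<'E'
from h import *
c=cam("top"); p,d=bot.grab_frame("top"); v,u=np.nonzero(d>0); P=depthp(c,u,v,d[v,u])*1000
for x0 in range(540,800,20):
    row=[]
    for y0 in range(-300,60,20):
        g=(P[:,0]>=x0)&(P[:,0]<x0+20)&(P[:,1]>=y0)&(P[:,1]<y0+20)
        row.append(int(P[g,2].max()) if g.any() else -1)
    print(x0,row)
plan(452,-137,186,172,8)
E
```

```text
540 [3, 4, 4, 4, 3, 3, 3, 2, 4, 4, 5, 3, 3, 2, 3, 3, 4, 5]
560 [5, 4, 3, 2, 2, 4, 3, 2, 3, 4, 4, 4, 4, 4, 3, 3, 5, 5]
580 [4, 3, 3, 3, 4, 28, 31, 32, 33, 5, 3, 2, 3, 5, 4, 4, 5, 8]
600 [3, 4, 5, 2, 4, 33, 33, 31, 33, 33, 3, 3, 150, 150, 144, 144, 72, 82]
620 [3, 5, 4, 3, 3, 32, 33, 8, 31, 33, 2, 5, 151, 151, 151, 153, 152, 151]
640 [4, 2, 3, 3, 2, 31, 34, 34, 33, 33, 3, 4, 150, 151, 149, 150, 150, 149]
660 [5, 3, 3, 3, 3, 4, 33, 33, 31, 4, 2, 4, 150, 150, 150, 149, 149, 150]
680 [4, 3, 4, 4, 3, 4, 4, 3, 3, 4, 3, 4, 149, 151, 151, 150, 150, 149]
700 [4, 3, 3, 3, 5, 3, 3, 2, 4, 2, 4, 3, 150, 150, 150, 150, 150, 150]
720 [3, 3, 4, 4, 4, 3, 3, 3, 4, 3, 4, 2, 150, 150, 150, 150, 149, 150]
740 [4, 77, 77, 77, 75, 75, 77, 68, 76, 42, 41, 141, 150, 150, 149, 149, 149, 150]
760 [2, 78, 80, 79, 104, 104, 105, 106, 104, 103, 76, 148, 150, 149, 150, 150, 150, 149]
780 [3, 77, 78, 109, 110, 108, 107, 107, 107, 105, 76, 150, 151, 149, 150, 149, 149, 151]
clock 22.50 at [446.1 145.2 186.5] yaw 174.7 rollpitch [-1.7999e+02 -7.0000e-02] w 59.7 -> 8 rows dx -4.7 dy -35.0 dz 0.1 rz 0.0059  (total rz 0.047) q7 0.57
```

```bash
python3 -m inch '[{"dx":-4.7,"dy":-35,"dz":0,"rx":0,"ry":0,"rz":0.006,"hand":-0.4},{"dx":-4.7,"dy":-35,"dz":0,"rx":0,"ry":0,"rz":0.006,"hand":-0.4},{"dx":-4.7,"dy":-35,"dz":0,"rx":0,"ry":0,"rz":0.006,"hand":-0.4},{"dx":-4.7,"dy":-35,"dz":0,"rx":0,"ry":0,"rz":0.006,"hand":-0.4},{"dx":-4.7,"dy":-35,"dz":0,"rx":0,"ry":0,"rz":0.006,"hand":-0.4},{"dx":-4.7,"dy":-35,"dz":0,"rx":0,"ry":0,"rz":0.006,"hand":-0.4},{"dx":-4.7,"dy":-35,"dz":0,"rx":0,"ry":0,"rz":0.006,"hand":-0.4},{"dx":-4.7,"dy":-35,"dz":0,"rx":0,"ry":0,"rz":0.006,"hand":-0.4},{"dx":0,"dy":0,"dz":0,"rx":0,"ry":0,"rz":0,"hand":-0.4},{"dx":0,"dy":0,"dz":0,"rx":0,"ry":0,"rz":0,"hand":-0.4}]'; python3 - <<'E'
from h import *
c,p,d=look("wrist",["glue_bottle"],0.08,"pics/w24.png",1)
r=bot.trace("wrist","glue_bottle")[0]; v,u=np.nonzero(r['region']&(d>0)); P=depthp(c,u,v,d[v,u])*1000
for lo in range(-5,110,10):
    g=(P[:,2]>=lo)&(P[:,2]<lo+10)
    if g.any(): print(lo,g.sum(),P[g].min(0).round(1),P[g].max(0).round(1))
r=bot.tip_of("wrist","glue_bottle")[0]; print(r['score'],plane(c,[r['centre'][1]],[r['centre'][0]],0))
plan(452,-137,60,172,3)
E
```

```text
clock: 23.5
position: [0.4519, -0.1374, 0.1866]
tool_rot: [3.141, -0.001, 3.0]
force: [-0.1, 0.1, -0.7]
grip_width: 0.0597
glue_bottle 0.78 [273. 182. 306. 227.] 1158 zpct [ 23.   74.1 102.9] rect (array([ 449.3, -133.4]), 27.6, 22.0, 77.1) plane (array([ 445.7, -133. ]), 38.2, 25.8, -8.1)
-5 1 [ 440.3 -127.6    4.6] [ 440.3 -127.6    4.6]
5 21 [ 438.5 -143.7    7. ] [ 442.7 -124.8   14.9]
15 41 [ 438.5 -146.    15.2] [ 446.4 -120.5   24.9]
25 49 [ 438.4 -145.7   25.1] [ 447.1 -120.2   35. ]
35 55 [ 438.6 -146.8   35.3] [ 447.8 -119.9   44.9]
45 57 [ 438.6 -147.9   45.1] [ 450.8 -119.8   54.6]
55 86 [ 438.6 -147.3   55.1] [ 449.4 -120.1   64.8]
65 307 [ 439.  -147.2   65. ] [ 462.7 -119.9   75. ]
75 85 [ 442.4 -144.1   75.1] [ 459.6 -123.    84.8]
85 204 [ 442.6 -143.4   85.1] [ 460.6 -122.8   95. ]
95 247 [ 445.6 -140.3   95. ] [ 459.9 -126.1  105. ]
105 2 [ 452.  -132.8  105.4] [ 455.8 -130.8  105.8]
0.69 [[ 0.45234734 -0.13435838  0.        ]]
clock 23.70 at [ 452.2 -136.2  187. ] yaw 172.0 rollpitch [179.99  -0.  ] w 59.8 -> 3 rows dx 0.0 dy -0.3 dz 42.3 rz 0.0003  (total rz 0.001) q7 1.15
```

View pics/w24.png

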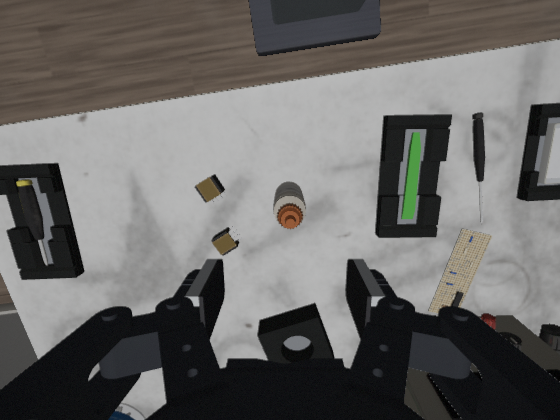

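```bash
python3 -m inch '[{"dx":-0.4,"dy":2.6,"dz":5,"rx":0,"ry":0,"rz":0,"hand":-0.4},{"dx":0,"dy":0,"dz":0,"rx":0,"ry":0,"rz":0,"hand":-0.4},{"dx":0,"dy":0,"dz":35,"rx":0,"ry":0,"rz":0,"hand":-0.4},{"dx":0,"dy":0,"dz":35,"rx":0,"ry":0,"rz":0,"hand":-0.4},{"dx":0,"dy":0,"dz":35,"rx":0,"ry":0,"rz":0,"hand":-0.4},{"dx":0,"dy":0,"dz":20,"rx":0,"ry":0,"rz":0,"hand":-0.4},{"dx":0,"dy":0,"dz":5,"rx":0,"ry":0,"rz":0,"hand":-0.4},{"dx":0,"dy":0,"dz":0,"rx":0,"ry":0,"rz":0,"hand":-0.4},{"dx":0,"dy":0,"dz":0,"rx":0,"ry":0,"rz":0,"hand":-0.4}]'; python3 - <<'E'
from h import *
plan(453,-133.6,43,172,1)
p,d=bot.grab_frame("wrist"); cv2.imwrite("pics/w25.png",p[:,:,::-1])
E
```

```text
clock: 24.6
position: [0.4534, -0.1348, 0.0529]
tool_rot: [-3.141, 0.001, 3.001]
force: [-0.2, 0.2, 0.2]
grip_width: 0.0599
clock 24.60 at [ 453.4 -134.8   52.9] yaw 171.9 rollpitch [-1.7999e+02  7.0000e-02] w 59.9 -> 1 rows dx 0.5 dy 1.1 dz 9.9 rz -0.0009  (total rz -0.001) q7 0.91
```

View pics/w25.png

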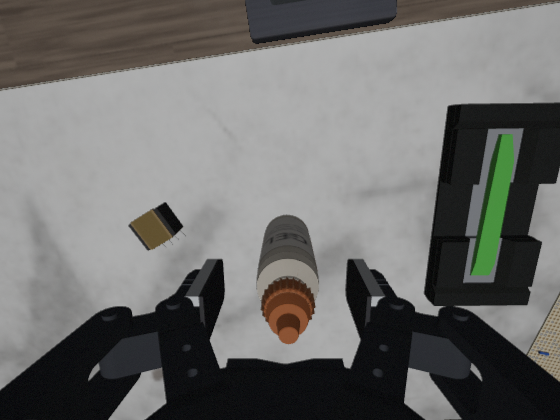

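```bash
python3 -m inch '[{"dx":0.4,"dy":1.1,"dz":6,"rx":0,"ry":0,"rz":0,"hand":-0.2},{"dx":0,"dy":0,"dz":3,"rx":0,"ry":0,"rz":0,"hand":0},{"dx":0,"dy":0,"dz":0,"rx":0,"ry":0,"rz":0,"hand":0.1},{"dx":0,"dy":0,"dz":0,"rx":0,"ry":0,"rz":0,"hand":0.2},{"dx":0,"dy":0,"dz":0,"rx":0,"ry":0,"rz":0,"hand":0.3},{"dx":0,"dy":0,"dz":0,"rx":0,"ry":0,"rz":0,"hand":1},{"dx":0,"dy":0,"dz":0,"rx":0,"ry":0,"rz":0,"hand":1},{"dx":0,"dy":0,"dz":0,"rx":0,"ry":0,"rz":0,"hand":1}]' 40; python3 - <<'E'
from h import *
plan(453,-133.6,43,172,1)
E
```

```text
clock: 25.45
position: [0.4527, -0.1337, 0.0432]
tool_rot: [-3.142, 0.0, 3.001]
force: [-1.0, 0.4, 4.8]
grip_width: 0.0279
clock 25.45 at [ 452.7 -133.7   43.2] yaw 171.9 rollpitch [-1.8e+02  2.0e-02] w 27.9 -> 1 rows dx -0.3 dy 0.1 dz 0.2 rz -0.0010  (total rz -0.001) q7 0.89
```

```bash
python3 -m inch '[{"dx":0,"dy":0,"dz":-8,"rx":0,"ry":0,"rz":0,"hand":1},{"dx":0,"dy":0,"dz":-18,"rx":0,"ry":0,"rz":0,"hand":1},{"dx":0,"dy":0,"dz":-25,"rx":0,"ry":0,"rz":0,"hand":1},{"dx":0,"dy":0,"dz":-22,"rx":0,"ry":0,"rz":0,"hand":1},{"dx":0,"dy":0,"dz":-12,"rx":0,"ry":0,"rz":0,"hand":1},{"dx":0,"dy":0,"dz":0,"rx":0,"ry":0,"rz":0,"hand":1}]'; python3 - <<'E'
from h import *
plan(629.5,-149.9,128,172,7)
p,d=bot.grab_frame("side"); cv2.imwrite("pics/s26.png",cv2.resize(p[100:280,170:390,::-1],None,fx=3,fy=3))
p,d=bot.grab_frame("wrist"); cv2.imwrite("pics/w26.png",p[:,:,::-1])
E
```

```text
clock: 26.05
position: [0.4531, -0.134, 0.1292]
tool_rot: [-3.141, 0.002, 3.0]
force: [-0.1, -0.8, -1.5]
grip_width: 0.0281
clock 26.05 at [ 453.1 -134.   129.2] yaw 171.9 rollpitch [-1.7996e+02  1.2000e-01] w 28.1 -> 7 rows dx -25.3 dy 1.3 dz 0.2 rz -0.0002  (total rz -0.002) q7 1.04
```

View pics/s26.png

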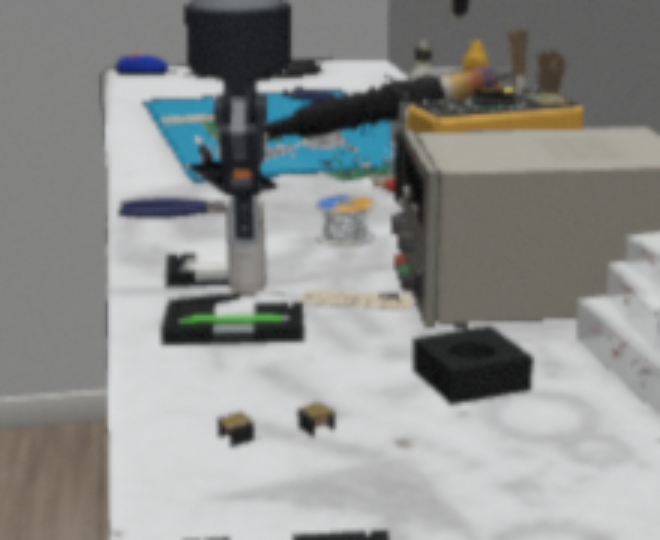

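View pics/w26.png

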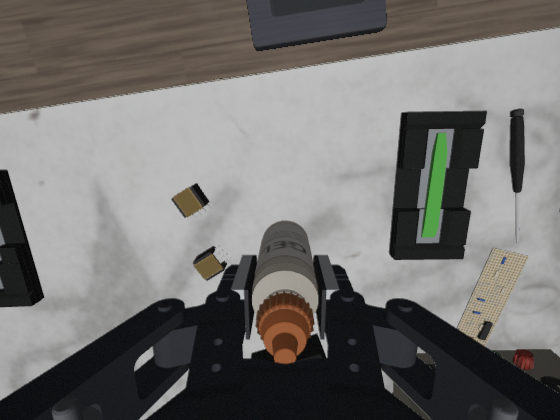

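```bash
python3 -m inch '[{"dx":-15,"dy":1,"dz":0,"rx":0,"ry":0,"rz":0,"hand":1},{"dx":-25,"dy":1.5,"dz":0,"rx":0,"ry":0,"rz":0,"hand":1},{"dx":-30,"dy":1.5,"dz":0,"rx":0,"ry":0,"rz":0,"hand":1},{"dx":-30,"dy":1.5,"dz":0,"rx":0,"ry":0,"rz":0,"hand":1},{"dx":-30,"dy":1.5,"dz":0,"rx":0,"ry":0,"rz":0,"hand":1},{"dx":-25,"dy":1.5,"dz":0,"rx":0,"ry":0,"rz":0,"hand":1},{"dx":-15,"dy":1,"dz":0,"rx":0,"ry":0,"rz":0,"hand":1},{"dx":-7,"dy":0.5,"dz":0,"rx":0,"ry":0,"rz":0,"hand":1},{"dx":0,"dy":0,"dz":0,"rx":0,"ry":0,"rz":0,"hand":1},{"dx":0,"dy":0,"dz":0,"rx":0,"ry":0,"rz":0,"hand":1}]'; python3 - <<'E'
from h import *
plan(630,-148.5,80,172,2)
p,d=bot.grab_frame("side"); cv2.imwrite("pics/s27.png",cv2.resize(p[100:280,230:450,::-1],None,fx=3,fy=3))
c,p,d=look("wrist",["bottle_block","glue_bottle"],0.03,"pics/w27.png")
a=np.radians(11); P=blockpts("wrist","bottle_block",0.03); q=P[:,0]*np.cos(a)+P[:,1]*np.sin(a); t=-P[:,0]*np.sin(a)+P[:,1]*np.cos(a)
print(len(P),rect(P/1000),np.percentile(q,[.3,99.7]),np.percentile(t,[.3,99.7]))
E
```

```text
clock: 27.15
position: [0.6284, -0.1484, 0.1274]
tool_rot: [-3.141, -0.001, 3.001]
force: [0.1, -0.4, -1.4]
grip_width: 0.0278
clock 27.15 at [ 628.4 -148.4  127.4] yaw 172.0 rollpitch [-1.7999e+02 -7.0000e-02] w 27.8 -> 2 rows dx -0.8 dy 0.1 dz 23.7 rz -0.0003  (total rz -0.001) q7 1.10
bottle_block 0.72 [227. 160. 340. 261.] 6037 zpct [ 3.  28.4 29.7] rect (array([ 632.5, -152.1]), 79.7, 72.3, -78.6) plane (array([ 629.7, -148.8]), 75.4, 71.8, 11.4)
glue_bottle 0.7 [253. 221. 318. 362.] 7164 zpct [103.8 158.3 185.7] rect (array([ 683.4, -168. ]), 146.0, 30.3, -19.0) plane (array([ 700. , -158.7]), 137.8, 56.8, -6.3)
4340 (array([ 632. , -148.4]), 72.5, 72.2, 11.5) [555.8650929 627.3187417] [-302.04554364 -230.23845324]
```

View pics/s27.png

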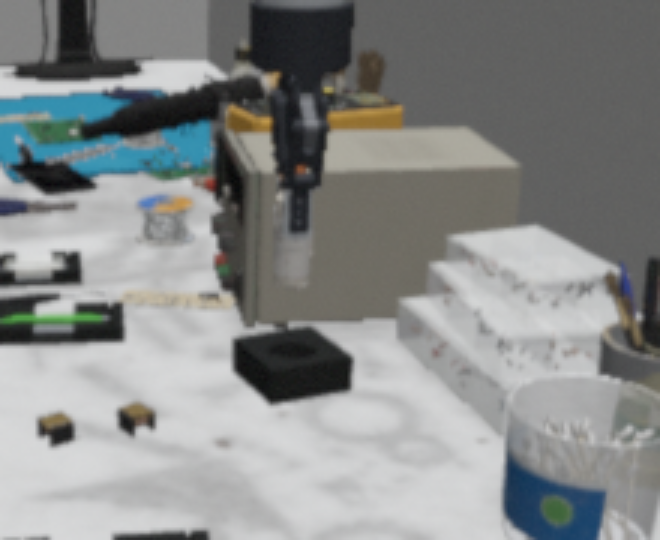

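View pics/w27.png

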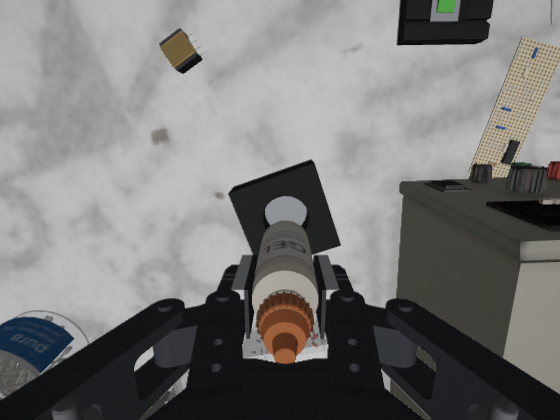

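```bash
python3 -m inch '[{"dx":-1.4,"dy":0.2,"dz":15,"rx":0,"ry":0,"rz":0,"hand":1},{"dx":-1.4,"dy":0.2,"dz":20,"rx":0,"ry":0,"rz":0,"hand":1},{"dx":0,"dy":0,"dz":10,"rx":0,"ry":0,"rz":0,"hand":1},{"dx":0,"dy":0,"dz":0,"rx":0,"ry":0,"rz":0,"hand":1},{"dx":0,"dy":0,"dz":0,"rx":0,"ry":0,"rz":0,"hand":1}]'; python3 - <<'E'
from h import *
plan(631.2,-148.4,80,172,1)
p,d=bot.grab_frame("side"); cv2.imwrite("pics/s28.png",cv2.resize(p[140:260,270:390,::-1],None,fx=5,fy=5))
c=cam("wrist");p,d=bot.grab_frame("wrist"); cv2.imwrite("pics/w28.png",p[130:380,180:400,::-1].repeat(3,0).repeat(3,1)[:600])
E
```

```text
clock: 27.95
position: [0.632, -0.1483, 0.0826]
tool_rot: [3.141, -0.001, 3.001]
force: [-0.0, -0.5, -0.1]
grip_width: 0.0281
clock 27.95 at [ 632.  -148.3   82.6] yaw 172.0 rollpitch [ 1.7998e+02 -4.0000e-02] w 28.1 -> 1 rows dx 0.8 dy -0.2 dz 2.6 rz -0.0008  (total rz -0.001) q7 1.07
```

View pics/s28.png

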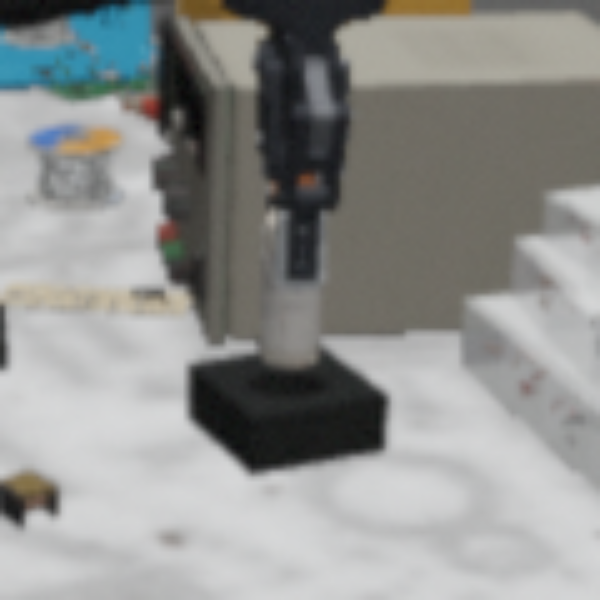

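View pics/w28.png

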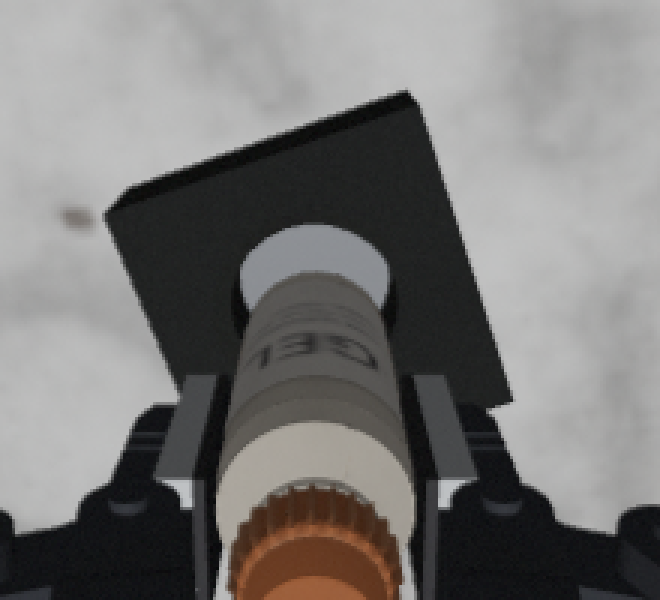

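```bash
python3 -m inch '[{"dx":0.7,"dy":0,"dz":6,"rx":0,"ry":0,"rz":0,"hand":1},{"dx":0,"dy":0,"dz":8,"rx":0,"ry":0,"rz":0,"hand":1},{"dx":0,"dy":0,"dz":6,"rx":0,"ry":0,"rz":0,"hand":1},{"dx":0,"dy":0,"dz":0,"rx":0,"ry":0,"rz":0,"hand":1}]'; python3 - <<'E'
from h import *
plan(631.2,-148.4,47.5,172,1)
p,d=bot.grab_frame("side"); cv2.imwrite("pics/s29.png",cv2.resize(p[140:260,270:390,::-1],None,fx=5,fy=5))
c=cam("wrist");p,d=bot.grab_frame("wrist"); cv2.imwrite("pics/w29.png",p[130:380,180:400,::-1].repeat(3,0).repeat(3,1)[:600])
E
```

```text
clock: 28.45
position: [0.6308, -0.1484, 0.0618]
tool_rot: [3.142, -0.002, 3.001]
force: [0.2, 0.1, -0.6]
grip_width: 0.0281
clock 28.45 at [ 630.8 -148.4   61.8] yaw 171.9 rollpitch [ 1.8e+02 -9.0e-02] w 28.1 -> 1 rows dx -0.4 dy 0.1 dz 14.3 rz -0.0009  (total rz -0.001) q7 1.06
```

View pics/w29.png

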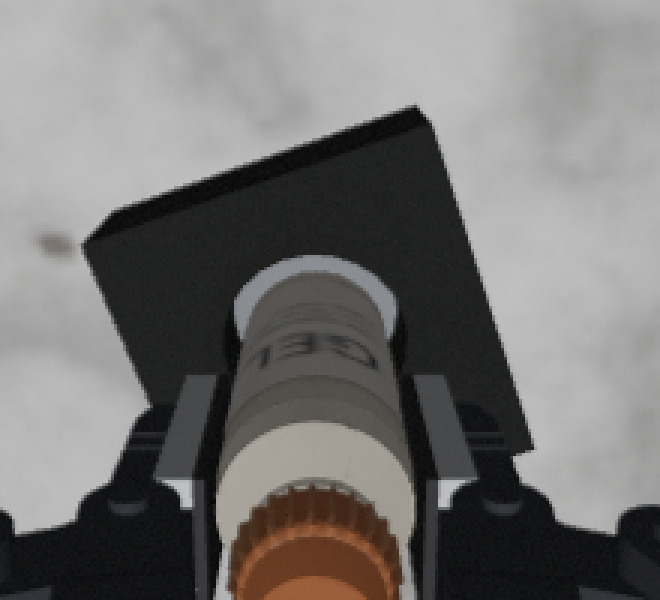

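View pics/s29.png

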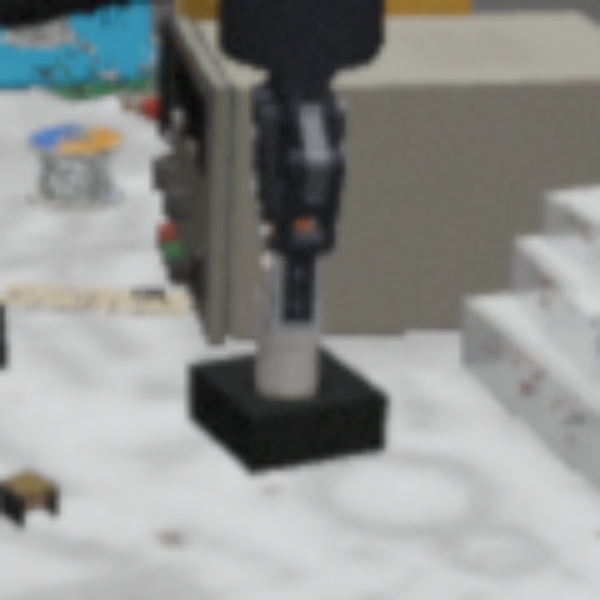

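```bash
python3 -m inch '[{"dx":0,"dy":0,"dz":7,"rx":0,"ry":0,"rz":0,"hand":1},{"dx":0,"dy":0,"dz":5,"rx":0,"ry":0,"rz":0,"hand":1},{"dx":0,"dy":0,"dz":2,"rx":0,"ry":0,"rz":0,"hand":1},{"dx":0,"dy":0,"dz":0.5,"rx":0,"ry":0,"rz":0,"hand":1},{"dx":0,"dy":0,"dz":0,"rx":0,"ry":0,"rz":0,"hand":1},{"dx":0,"dy":0,"dz":0,"rx":0,"ry":0,"rz":0,"hand":1}]'
```

```text
clock: 29.15
position: [0.6315, -0.1485, 0.0487]
tool_rot: [-3.142, 0.0, 3.001]
force: [0.2, 0.1, -0.7]
grip_width: 0.028
```

```bash
python3 -m inch '[{"dx":0,"dy":0,"dz":1.5,"rx":0,"ry":0,"rz":0,"hand":1},{"dx":0,"dy":0,"dz":0,"rx":0,"ry":0,"rz":0,"hand":1},{"dx":0,"dy":0,"dz":0,"rx":0,"ry":0,"rz":0,"hand":1}]'
```

```text
clock: 29.45
position: [0.6316, -0.1485, 0.0473]
tool_rot: [-3.142, 0.001, 3.001]
force: [0.2, 0.9, 3.7]
grip_width: 0.0281
```

Contact with the floor, at the expected height (3.7 N). Releasing gently and lifting.

```bash
python3 -m inch '[{"dx":0,"dy":0,"dz":0,"rx":0,"ry":0,"rz":0,"hand":0.2},{"dx":0,"dy":0,"dz":0,"rx":0,"ry":0,"rz":0,"hand":0},{"dx":0,"dy":0,"dz":0,"rx":0,"ry":0,"rz":0,"hand":-0.2},{"dx":0,"dy":0,"dz":0,"rx":0,"ry":0,"rz":0,"hand":-0.2},{"dx":0,"dy":0,"dz":-15,"rx":0,"ry":0,"rz":0,"hand":-0.2},{"dx":0,"dy":0,"dz":-35,"rx":0,"ry":0,"rz":0,"hand":-0.2},{"dx":0,"dy":0,"dz":-40,"rx":0,"ry":0,"rz":0,"hand":-0.2},{"dx":0,"dy":0,"dz":-40,"rx":0,"ry":0,"rz":0,"hand":-0.2},{"dx":0,"dy":0,"dz":0,"rx":0,"ry":0,"rz":0,"hand":-0.2}]'; python3 - <<'E'
from h import *
p,d=bot.grab_frame("side"); cv2.imwrite("pics/s30.png",p[:,:,::-1])
c,p,d=look("wrist",["glue_bottle","bottle_block"],0.08,"pics/w30.png")
r=bot.trace("wrist","glue_bottle")[0]; v,u=np.nonzero(r['region']&(d>0)); P=depthp(c,u,v,d[v,u])*1000
for lo in range(25,120,10):
    g=(P[:,2]>=lo)&(P[:,2]<lo+10)
    if g.any(): print(lo,g.sum(),P[g].min(0).round(1),P[g].max(0).round(1))
plan(450,-148,180,172)
E
```

```text
clock: 30.35
position: [0.6336, -0.1482, 0.1834]
tool_rot: [-3.141, 0.008, 3.001]
force: [0.2, -0.3, -0.3]
grip_width: 0.0511
glue_bottle 0.77 [267. 182. 302. 229.] 1314 zpct [ 22.9  77.8 106.7] rect (array([ 636.6, -153.1]), 42.7, 28.2, -42.3) plane (array([ 625.8, -147.4]), 40.7, 26.7, -8.0)
bottle_block 0.72 [238. 148. 328. 243.] 4196 zpct [ 7.7 28.6 29.9] rect (array([ 636.9, -146.6]), 83.1, 73.3, 11.4) plane (array([ 618.9, -146.8]), 61.9, 59.3, 11.2)
25 52 [ 617.5 -160.2   25.1] [ 661.9 -134.5   34.7]
35 56 [ 617.5 -161.1   35. ] [ 627.7 -134.3   44.8]
45 62 [ 617.1 -160.5   45.1] [ 627.  -134.5   54.9]
55 86 [ 617.3 -162.6   55. ] [ 629.4 -134.2   65. ]
65 160 [ 617.7 -162.    65. ] [ 642.2 -133.9   75. ]
75 269 [ 619.  -161.5   75. ] [ 641.1 -134.9   84.9]
85 185 [ 621.6 -159.    85.1] [ 641.8 -137.6   95. ]
95 276 [ 624.  -156.5   95. ] [ 639.6 -140.   104.8]
105 86 [ 628.6 -151.6  105.1] [ 635.3 -144.8  109.1]
clock 30.60 at [ 630.9 -148.5  176.3] yaw 172.0 rollpitch [ 1.8e+02 -8.0e-02] w 50.9 -> 5 rows dx 35.8 dy -5.0 dz -0.7 rz -0.0002  (total rz -0.001) q7 1.14
```

View pics/w30.png

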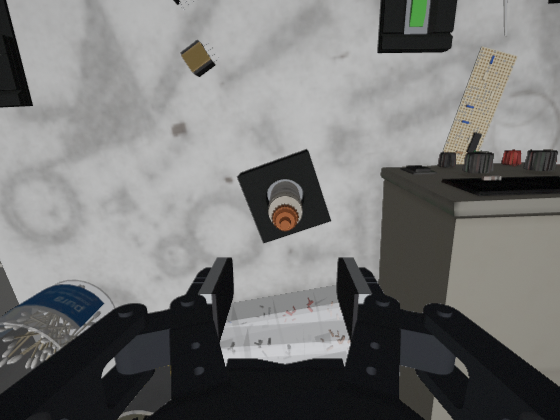

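View pics/s30.png

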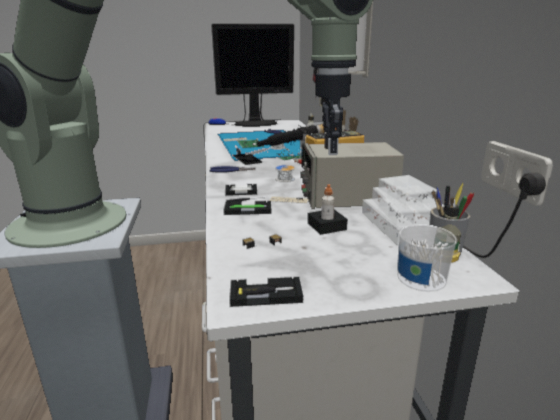

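```bash
python3 - <<'E'
from h import *
plan(442,-402,170,172,8)
E
```

```text
clock 30.60 at [ 630.9 -148.5  176.3] yaw 172.0 rollpitch [ 1.8e+02 -8.0e-02] w 50.9 -> 8 rows dx 19.0 dy -34.7 dz 0.8 rz -0.0001  (total rz -0.001) q7 1.14
```

```bash
python3 -m inch '[{"dx":19,"dy":-35,"dz":0,"rx":0,"ry":0,"rz":0,"hand":-0.2},{"dx":19,"dy":-35,"dz":0,"rx":0,"ry":0,"rz":0,"hand":-0.2},{"dx":19,"dy":-35,"dz":0,"rx":0,"ry":0,"rz":0,"hand":-0.2},{"dx":19,"dy":-35,"dz":0,"rx":0,"ry":0,"rz":0,"hand":-0.2},{"dx":19,"dy":-35,"dz":0,"rx":0,"ry":0,"rz":0,"hand":-0.2},{"dx":19,"dy":-35,"dz":0,"rx":0,"ry":0,"rz":0,"hand":-0.2},{"dx":19,"dy":-35,"dz":0,"rx":0,"ry":0,"rz":0,"hand":-0.2},{"dx":19,"dy":-35,"dz":2,"rx":0,"ry":0,"rz":0,"hand":-0.2},{"dx":0,"dy":0,"dz":0,"rx":0,"ry":0,"rz":0,"hand":-0.2},{"dx":0,"dy":0,"dz":0,"rx":0,"ry":0,"rz":0,"hand":-0.2}]'; python3 - <<'E'
from h import *
c,p,d=look("wrist",["screwdriver","driver_block"],0.012,"pics/w31.png")
r=bot.trace("wrist","screwdriver")[0]; v,u=np.nonzero(r['region']&(d>0)); P=depthp(c,u,v,d[v,u])*1000
a=np.radians(-5.5); q=P[:,0]*np.cos(a)+P[:,1]*np.sin(a)
for lo in range(int(q.min()),int(q.max()),8):
    g=(q>=lo)&(q<lo+8); print(lo-478,g.sum(),np.percentile(P[g,2],[10,50,90,98]).round(1),end=' | ')
cv2.imwrite("pics/w31z.png",cv2.resize(p[140:300,200:370,::-1],None,fx=3.5,fy=3.5))
p,d=bot.grab_frame("top"); cv2.imwrite("pics/t31.png",cv2.resize(p[140:300,100:470,::-1],None,fx=2.15,fy=2.15))
E
```

```text
clock: 31.6
position: [0.4409, -0.4046, 0.1742]
tool_rot: [3.14, -0.001, 2.999]
force: [0.2, 1.0, 0.1]
grip_width: 0.0513
screwdriver 0.79 [273. 155. 290. 246.] 991 zpct [ 9.4 14.5 16.9] rect (array([ 445.9, -407.2]), 97.7, 14.9, -4.1) plane (array([ 443.9, -406.9]), 94.2, 14.5, -4.3)
driver_block 0.97 [247. 138. 318. 262.] 6506 zpct [ 2.2 13.5 15.7] rect (array([ 448.5, -406.4]), 133.6, 63.8, -6.8) plane (array([ 445.4, -405.8]), 127.4, 62.3, -5.6)
-44 110 [10.4 14.  15.7 16.7] | -36 118 [11.6 14.7 16.3 17.1] | -28 120 [11.7 15.1 16.5 17.2] | -20 118 [11.6 15.2 16.6 17.2] | -12 119 [12.3 15.7 16.9 17.6] | -4 110 [11.6 15.8 17.1 17.8] | 4 85 [11.6 14.9 15.7 16.4] | 12 68 [12.2 14.2 15.4 16. ] | 20 33 [10.1 11.8 13.2 13.4] | 28 33 [ 3.2 11.7 12.7 13.1] | 36 40 [ 2.6 11.6 13.2 13.7] | 44 31 [ 2.9 11.6 12.9 13.2] | 52 2 [2.3 2.4 2.6 2.6] |
```

View pics/w31z.png

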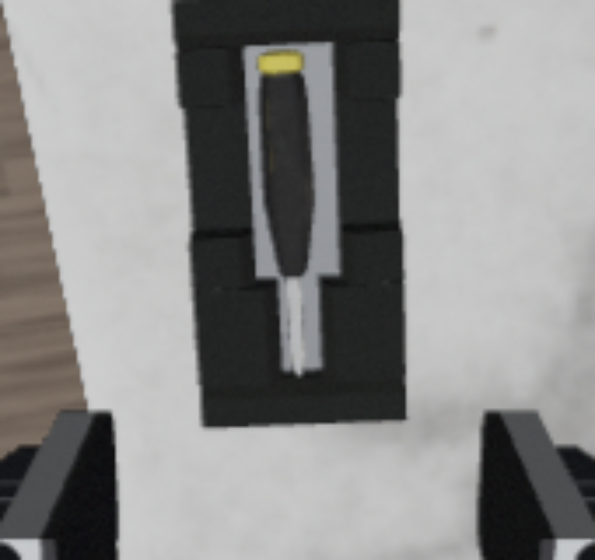

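View pics/t31.png

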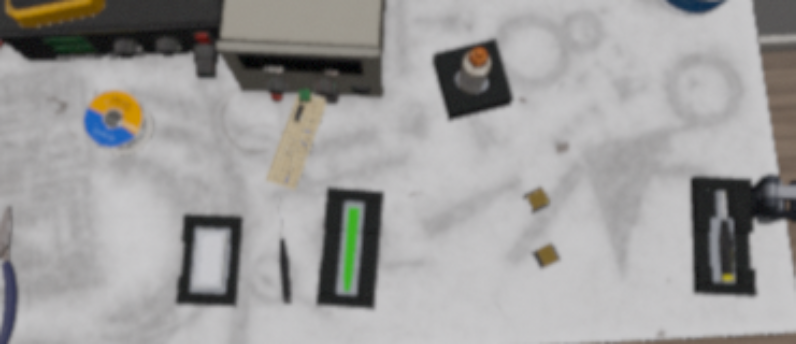

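```bash
python3 - <<'E'
from workcell import bot
print(bot.observe()['clock'], bot.job_done())
E
```

```text
the job is handed in; nothing more can be done
31.85 None
```

I put all four things away in the order you listed and handed the job in at 31.9 s, with the gripper well above everything.

- **Screwdriver:** it lies level in its cut-out with the blade in the narrow slot. The handle top reads about 17–18 mm, against 18 mm expected. End clearance is only about 1 mm. The given figures (96 mm long, origin at mid-length, cut-out starting at y = -46 mm) don't quite agree, so I set it about 3 mm toward the blade end.
- **Pry tool:** it is down on the floor of its cut-out. Its top reads about 14 mm, against 15 mm expected; the wrist depth reads roughly 1 mm low.
- **Blade box:** it is centred and flat on the floor. Its top reads about 15–16 mm, against 16 mm expected.
- **Glue bottle:** it stayed upright throughout and stands on the hole floor. I felt 3.7 N at touchdown, and the nozzle top reads about 109 mm, as expected.

The highest wrist force I read was about 18 N, when pressing the pry tool down onto its floor. In the last pictures nothing else appeared to have moved. None of the checks failed; the top and wrist cameras disagreed by 1–2 mm on the block positions, so I corrected the placings by eye in the wrist view.

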